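# Press the pellet die home with the sprung hand lever

## Task

The pellet press is still covered: lift the loose lid off its well by the knob and set it down flat, knob up, on the bare worktop beside the press. Then swing the sprung lever forward and down until the die's plunger is fully home and the lever has come to a firm stop; hold it firmly there for about a second without leaning hard on it, then let the lever return all the way up under control, never letting it snap back. Leave the die in the well, the lid on the worktop and the bottle, jar and book where they are.

Things in the scene. Friction and masses are not known exactly. Their poses are not given: they have to be found in the camera images.
- press: Fixed hand lever press: grey base 214 x 146 x 16 mm, origin at the centre of its underside. +x to its back (hinge), -x to its front (about towards the robot), z up. Well: upright aluminium tube, outside 84, inside 76 mm, axis at x = -35, y = 0, rim at z = 88 mm. Hinge on the line x = 55, z = 107 mm, between cheeks at x = 38 to 78, y within 26, up to z = 124 mm.
- well_mouth (a point): Centre of the well's rim, 88 mm above the worktop. The lid rests on this rim at the start.
- lever_pivot (a point): On the lever's hinge axis, 107 mm above the worktop, 90 mm behind the well's axis; the axis is parallel to the press's y. The lever's foot, a steel dome of 12 mm radius 90 mm out along the lever, reaches 42 mm below the lever's centre line when level and presses the plunger in the well.
- press_lever (a joint): Lever angle in rad. 0: raised, fully home, leaning 0.174 back past upright; it grows as the lever swings forward (press -x) and down; level at 1.745, own limit 1.865. Meeting the plunger stops it at about 1.68 to 1.81: the anvil's height under the die differs each time. Spring-driven home, it snaps back if released; leading it back at 1 rad/s is fine, 3 is a snap.
- lever_bar (a point): Centre of the lever's black cross bar: 18 mm diameter, 130 mm long, parallel to press y, 190 mm from the hinge; z 294 mm at joint 0, 107 mm when level. The blue arm, 18 mm wide, joins it in the middle. Along the swing it needs 2 to 4 N against the spring, some 4 N more while the plunger slides; at the stop 15 to 30 N is a firm push, over 45 N too hard.
- lid_knob (a point): Centre of the black knob (30 mm diameter, 24 mm tall, z along the lid's axis, up) of the loose grey lid: disc of 92 mm diameter, 43 mm high in all, about 120 g, with a 5 mm deep locating ring of 68 mm diameter below: lift it 10 mm or more before moving sideways. The knob's centre is 31 mm above the lid's underside.
- die: Loose steel pellet die, 68 mm diameter, 24 mm high, lying on the anvil in the well under the lid; origin at the centre of its underside, z up. Leave it there.
- die_plunger (a joint): How far the die's plunger (brass head of 36 mm diameter) has been pushed down, in m: 0 to 0.004 at the start, 0.012 is fully home on its stop. It slides against friction of 8 N and stays where it is left.
- salt_bottle: Brown bottle with black cap, 52 mm diameter, 96 mm high, loose; origin at the centre of its underside. Stands to one side of the press.
- jar: White jar with blue cap, 63 mm diameter, 66 mm high, loose; origin at the centre of its underside. Stands to one side of the press.
- book: Dark green book, 106 x 150 x 22 mm, loose, lying ahead and to the right of the press; origin at the centre of its underside.
Mind the look-alikes: they are no part of the job. What is shaped like the part that bears lid_knob but orange is not meant.

How it is judged:
On the way, in this order (a step that is already met when the one before it is completed fails the run):
1. the lid stands on the worktop beside the press, knob up (height (world z) of lid_knob below 0.04 m and angle between lid_knob's own z axis and vertical below 0.15 rad and horizontal distance between lid_knob and well_mouth above 0.11 m), for 0.2 s.
2. the plunger is fully home and the lever's foot presses it firmly (over 15 N) (value of joint die_plunger above 0.0108 m and contact force between press and die above 15 N), for 0.4 s.
At the end, for the whole second after the job is handed in: The lid stands on the worktop, knob up (within 0.15 rad) with its knob more than 110 mm from the well's axis; the plunger is home (over 10.8 of 12 mm); the die lies flat in the well; the lever is back up within 0.06 rad of home (all of step 1 and value of joint die_plunger above 0.0108 m and value of joint press_lever below 0.06 rad and horizontal distance between die and well_mouth below 0.008 m and z of die in the frame of press below 0.04 m and angle between die's own z axis and vertical below 0.08 rad); the robot touches nothing.
It fails at once if the press is leaned on hard: over 110 N on the die (contact force between press and die above 110 N).
It fails at once if the lever snaps back (faster than 3 rad/s) (velocity of joint press_lever below -3 rad/s).
It fails at once if bottle, jar or book is moved over 20 mm or tipped ((distance of salt_bottle from where it was at the start of the episode above 0.02 m or angle between salt_bottle's own z axis and vertical above 0.3 rad) or (distance of jar from where it was at the start of the episode above 0.02 m or angle between jar's own z axis and vertical above 0.3 rad) or (distance of book from where it was at the start of the episode above 0.02 m or angle between book's own z axis and vertical above 0.3 rad)).
It also fails if it takes over 72 s, if anything falls off the work surface, if the arm or the gripper's body presses on something with over 40 N, if the wrist force passes 120 N, or if a joint passes its speed limit or range.

## Robot

A 6-joint arm with a two-finger parallel gripper is mounted at the origin on a cart in front of the work surface, level with it; the furniture and walls round the work are solid. World frame = base frame: x ahead of the robot, y to its left, z up, the work surface at z = 0. Lengths are in m, angles in rad, forces in N, time in s.
With the tool pointing down it reaches from about 0.425 to 0.95 m from the base axis. Payload 3.5 kg.
Tool frame: the origin (TCP) lies at the very end of the fingers, on their centre line; the grasp point (between the pads) lies 19 mm behind it; z points along the fingers, y is the direction in which the jaws open and shut (so a half turn about z gives the same grasp; the last joint's range is limited). The gripper opens to 85 mm and grips with 20 to 120 N. Pads are 22 mm wide; open, the fingers measure 114 mm over their backs; the gripper's body (76 mm by 85 mm) begins 54 mm behind the grasp point. The pads swing forward as they close: fully open they stand 13 mm farther back than shut.
Start: joints at [1.102, 0.286, 1.577, -0, 1.279, -0.15], TCP at [0.212, 0.641, 0.199] pointing down, gripper open.
Joint ranges: [-2.77, 2.77], [-0.9, 2.22], [0.21, 2.48], [-1.53, 4.67], [0.24, 2.81], [-2.84, 2.84]. Speed limits (rad/s): [2.79, 2.79, 3.14, 3.14, 3.14, 3.14].

## Interface

Orientations are given as a unit quaternion [x, y, z, w].
In Python, from plant import get_state, read_camera, get_calibration, ticket, search_frame, cut_out, pinpoint gives the robot as it stands.
- The arm moves only by the tool move_arm, never from a script. Its argument "plan" is a list that holds one entry, the list of rows, each a list of 7 numbers: the turn, a rotation vector about the tool's x, y, z in degrees, then the shift along the tool's x, y, z in m, then the finger opening in m, from 0 to 0.0854. In form: [[[ax, ay, az, x, y, z, hand], ...]]. A call has exactly 5 rows; each row is the pose to reach, as a shift and turn from the pose measured when the call began, along the tool's axes at that moment; what a row does not reach only later rows make up. A row lasts 1/8 s, in which the tool goes at most 62.5 mm and 10.7 degrees, less where a joint would pass 70% of its speed; a pose out of reach is approached as far as the arm can. A call with a gripper value outside its range is refused whole. The fingers move at their own pace and stop on an object; "force" is the grip in N (left out, the last holds). Time passes only in rows, so rows that repeat a pose let the fingers close, or fill a call up. It gives the time, the measured TCP pose, the force and the opening at its end, in the units of the state.
- get_state(): the state, without advancing time (a new reading comes with each control period).
- read_camera(name): name is "side" or "top"; returns the picture (480x640x3 uint8, red, green, blue); there is no depth.
- get_calibration(name): a dict with "mtx" (3x3 intrinsics, pixels), "dist_coeffs" ([k1, k2, p1, p2, k3] as OpenCV has them; the pictures are not rectified), "extrinsics" (4x4, takes a point from camera to world coordinates). Camera axes: x right, y up, looking along -z (the intrinsics and any distortion apply to the point x, -y, -z); pixel columns grow to the right and rows downward; lengths in m; the calibration is good to about 2 mm. A picture is of the moment at which its call begins. get_calibration takes no time and is no camera call.
- ticket.sign_off(): hands the job in, once; it reports no verdict.
Trained networks look in the newest picture that a camera, given by its name, has taken for a name from the list of things; names that differ only in an ending like _2 or _b are one class to them, and where a whole thing is asked for, a point or a joint stands for the part that bears it (a point fixed in the world has none). Each returns a list of dicts, best first, with "p" (0 to 1); they miss things now and then, are a little off and sometimes report something else, mostly with a low value. They report only what shows in the picture. A call takes as long as a camera call. They do not tell look-alikes from the thing itself.
- search_frame(camera, query): "centre" ([column, row] in pixels, amid what is visible of it).
- cut_out(camera, query): "pixels" (480x640 bool, what is visible of it) and "centre" ([column, row] in pixels, amid what is visible of it).
- pinpoint(camera, query): "centre" ([column, row] in pixels: a listed point, or the origin of a listed thing).
The state is a dict: "time": time; "qpos": joint angles; "dq": joint speeds; "joint_efforts": joint torques, N m; "eef_pos": TCP position; "tcp_rot": TCP orientation; "contact_force": force on the tool from outside, world axes, zero at the start; "wrist_torque": the same for the moment, N m; "opening": opening from 0.0 (shut) to 1.0 (fully open).
Only numpy, scipy, OpenCV 4.12 (cv2) and the standard library are available. Lean on these libraries where they do the work, as an engineer would, in place of code of your own. Each camera call takes 0.05 s, during which the arm holds its last target.

## Working session

There is one attempt and no reset: what is moved stays moved. The work goes in short steps, Python scripts to look and compute and a tool call to move; the robot and the scene stay as the last step left them, time stands still between calls to the robot, and variables do not carry over. Pictures are saved under pics/ and viewed, and the job is handed in when it is done.

Besides the shell and the picture viewer there is one more tool, called after "Emit:" as name(argument=value, ...) on one line, values as JSON. move_arm: Moves the arm, as the interface text tells. Its arguments: {"type":"object","properties":{"plan":{"type":"array","items":{"type":"array","items":{"type":"array","items":{"type":"number"}}}},"force":{"type":"number"}},"required":["plan"]}

```bash
ls; mkdir -p pics
python3 - <<'E'
from plant import *
import cv2
for n in ("side","top"):
    im=read_camera(n); cv2.imwrite(f"pics/{n}0.png",im[:,:,::-1])
    c=get_calibration(n); print(n,c)
print(get_state())
E
```

```text
pics
side {'mtx': array([[516.90108984,   0.        , 315.70401093],
       [  0.        , 516.90108984, 244.55426457],
       [  0.        ,   0.        ,   1.        ]]), 'dist_coeffs': array([-0.03187604,  0.        ,  0.        ,  0.        ,  0.        ]), 'extrinsics': array([[ 0.98286678,  0.11388489, -0.14492453,  0.32024778],
       [-0.18321698,  0.68945065, -0.70077767, -0.80565151],
       [ 0.02011032,  0.71532373,  0.69850378,  1.03316292],
       [ 0.        ,  0.        ,  0.        ,  1.        ]])}
top {'mtx': array([[531.20978884,   0.        , 318.03432318],
       [  0.        , 531.20978884, 238.08148739],
       [  0.        ,   0.        ,   1.        ]]), 'dist_coeffs': array([-0.11093334,  0.        ,  0.        ,  0.        ,  0.        ]), 'extrinsics': array([[ 0.02384409,  0.99255646, -0.11942833,  0.39193867],
       [-0.99962754,  0.02208487, -0.0160324 ,  0.06098389],
       [-0.0132755 ,  0.11976612,  0.99271337,  1.26646376],
       [ 0.        ,  0.        ,  0.        ,  1.        ]])}
{'time': 0.1, 'qpos': array([ 1.10201847e+00,  2.87133630e-01,  1.57806081e+00, -8.28661895e-07,
        1.27862011e+00, -1.49993433e-01]), 'dq': array([-0.00091989, -0.00123718, -0.00604041,  0.00111393,  0.00309462,
        0.00066153]), 'joint_efforts': array([ 6.94798655e-04, -4.07297623e+01, -2.93698364e+01, -1.63105110e-04,
        3.42771164e-03,  6.59439820e-06]), 'eef_pos': array([0.21120933, 0.6403861 , 0.19763153]), 'tcp_rot': array([ 1.58717934e-01,  9.87323343e-01, -1.05832371e-03, -3.37877022e-04]), 'contact_force': array([-0.42252626, -0.12083858, -0.06041658]), 'wrist_torque': array([ 0.01788972,  0.05858046, -0.05595577]), 'opening': 1.0024558379589066}
```

View pics/side0.png

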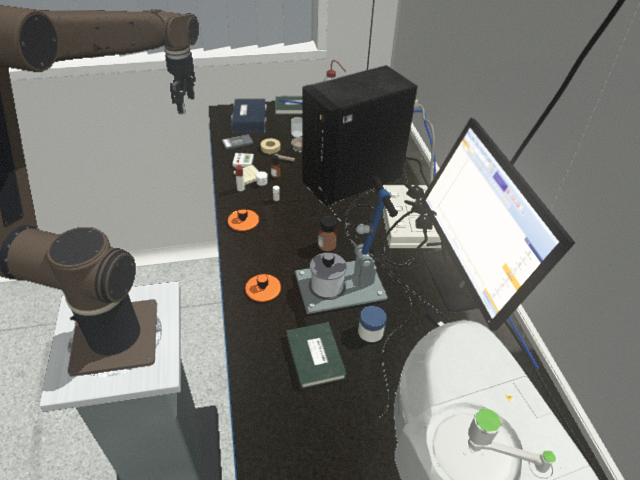

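View pics/top0.png

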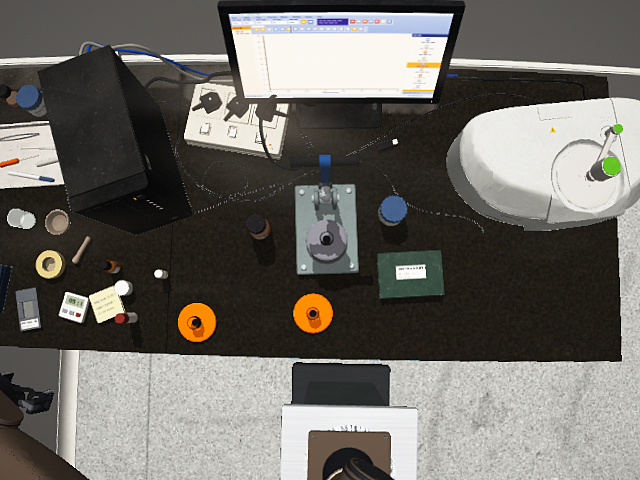

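Both views show the grey lid on the well, with its knob at about (327,240) in the top view and (328,260) in the side view. The look-alikes are orange lids at top (313,314) and (197,322), side (263,288) and (243,220). I choose the grey one that sits on the press.

```bash
cat > h.py <<'E'
import numpy as np, cv2
from scipy.optimize import least_squares
from scipy.spatial.transform import Rotation as R
from plant import *
C={n:get_calibration(n) for n in("side","top")}
F=np.diag([1,-1,-1])
def proj(n,P):
    c=C[n];E=c["extrinsics"];Rc=F@E[:3,:3].T
    return cv2.projectPoints(np.asarray(P,float).reshape(-1,1,3),cv2.Rodrigues(Rc)[0],-Rc@E[:3,3],c["mtx"],c["dist_coeffs"])[0].reshape(-1,2)
def ray(n,uv):
    c=C[n];E=c["extrinsics"]
    x=cv2.undistortPoints(np.array([[uv]],float),c["mtx"],c["dist_coeffs"])[0,0]
    return E[:3,3],E[:3,:3]@F@np.array([x[0],x[1],1])
def onz(n,uv,z):
    o,d=ray(n,uv);return o+d*(z-o[2])/d[2]
def tri(us,ut):
    f=lambda P:np.r_[proj("side",P)[0]-us,proj("top",P)[0]-ut]
    r=least_squares(f,[.6,0,.1]);return r.x,np.abs(r.fun).max()
def totool(dw,st=None):
    st=st or get_state();return R.from_quat(st["tcp_rot"]).inv().apply(dw)
E
python3 - <<'E'
from h import *
for n in("side","top"):
    im=read_camera(n)
    for q in("lid_knob","well_mouth","lever_bar","lever_pivot","press","salt_bottle","jar","book"):
        print(n,q,[(np.round(d["centre"],1).tolist(),round(d["p"],2)) for d in pinpoint(n,q)[:4]])
    u,v=(327,240) if n=="top" else (335,260)
    im=im[:,:,::-1]
    cv2.imwrite(f"pics/{n}1.png",cv2.resize(im[v-100:v+90,u-140:u+130],None,fx=2.9,fy=2.9,interpolation=cv2.INTER_CUBIC))
E
```

```text
side lid_knob [([265.0, 281.3], 0.88), ([239.5, 209.9], 0.87), ([327.4, 257.8], 0.61)]
side well_mouth [([328.7, 267.0], 0.62), ([383.9, 195.7], 0.28)]
side lever_bar [([382.6, 196.5], 0.63)]
side lever_pivot [([359.8, 254.6], 0.93)]
side press [([339.1, 289.1], 0.95)]
side salt_bottle [([324.8, 244.9], 0.89)]
side jar [([371.1, 328.6], 0.61)]
side book [([314.3, 355.5], 0.69)]
top lid_knob [([326.6, 233.0], 0.83), ([192.0, 323.2], 0.82), ([312.5, 309.3], 0.78)]
top well_mouth []
top lever_bar [([325.5, 160.5], 0.93)]
top lever_pivot [([322.4, 198.7], 0.85)]
top press [([326.1, 229.4], 0.83)]
top salt_bottle [([257.3, 230.9], 0.98), ([325.7, 161.1], 0.73)]
top jar [([391.2, 213.4], 0.74), ([326.1, 233.8], 0.41)]
top book [([410.2, 273.2], 0.92)]
```

View pics/top1.png

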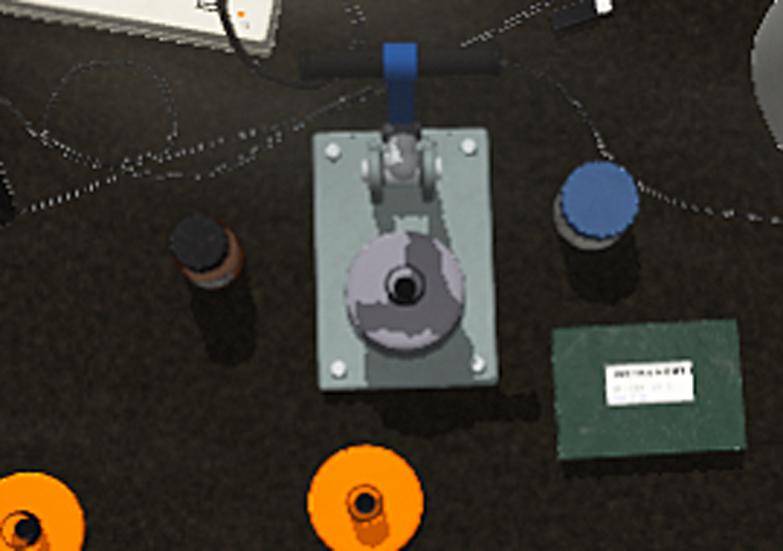

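View pics/side1.png

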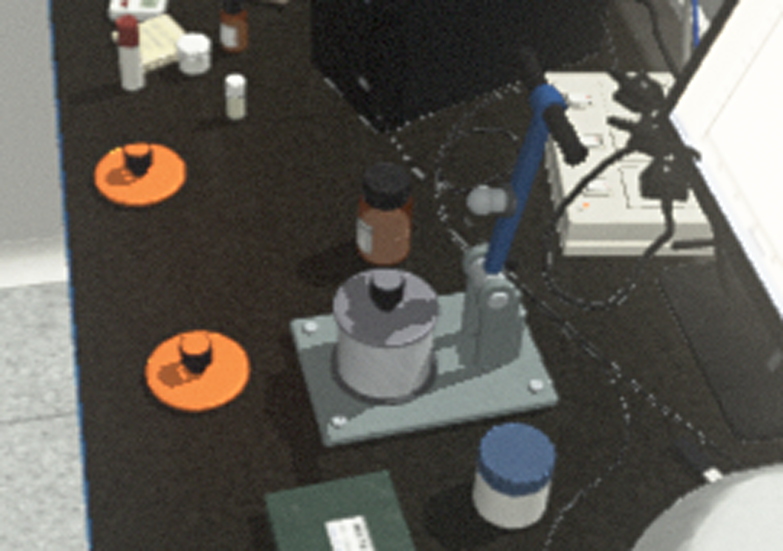

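Run:
```python
from h import *
t=lambda c:np.array(c)/2.9+[187,140]
s=lambda c:np.array(c)/2.9+[195,160]
print("knob",tri(s([387,290]),t([403,287])),onz("top",t([403,287]),.125))
print("bar",tri([382.6,196.5],[325.5,160.5]), "piv",tri([359.8,254.6],[322.4,198.7]))
# press pose from base top corners, both cams
L=np.array([[.107,.073],[.107,-.073],[-.107,-.073],[-.107,.073]])
tp=[t(c) for c in([314,132],[487,128],[497,384],[319,391])]
sp=[s(c) for c in([521,277],[556,402],[328,442],[291,318])]
def pose(p,l,z):
    c,n=np.cos(p[2]),np.sin(p[2]);return np.c_[p[0]+c*l[:,0]-n*l[:,1],p[1]+n*l[:,0]+c*l[:,1],np.full(len(l),z)]
for name,w in(("top",(1,0)),("side",(0,1)),("both",(1,1))):
    f=lambda p:np.r_[w[0]*(proj("top",pose(p,L,.016))-tp).ravel(),w[1]*(proj("side",pose(p,L,.016))-sp).ravel()]
    r=least_squares(f,[.6,0,0]);print(name,r.x,np.round(r.fun,1)); p=r.x
    print(" well",pose(p,np.array([[-.035,0]]),.119)[0],"bar0",pose(p,np.array([[.055+.19*np.sin(.174),0]]),.294)[0])
w=pose(p,np.array([[-.035,0]]),.119);b=pose(p,np.array([[.088,0]]),.294)
print("reproj knob",proj("top",w),proj("side",w),"bar",proj("top",b),proj("side",b))
for nm,px,z in(("orangeA",(365,503),.028),("orangeB",(22,528),.028)): print(nm,onz("top",t(px),z))
print("bottle",onz("top",t((200,243)),.096),tri([324.8,244.9],[257.3,230.9]))
print("jar",onz("top",t((598,200)),.066)); 
print("book",[onz("top",t(c),.022).round(3) for c in((552,327),(737,320),(745,447),(558,458))])
for u in((20,352),(300,358),(620,360)):print("edge",onz("top",u,0))
```

```text
knob (array([0.53112179, 0.06205701, 0.10930209]), np.float64(0.78680535989389)) [0.52771804 0.06221418 0.125     ]
bar (array([0.65506009, 0.06636411, 0.29298501]), np.float64(0.886828878816857)) piv (array([0.61853873, 0.0723568 , 0.10435389]), np.float64(0.823883892351148))
top [0.56516497 0.06188515 0.05173047] [-0.6  0.1  0.5 -0.4  0.4  0.5 -0.3 -0.2 -0.   0.   0.  -0.  -0.  -0.
 -0.   0. ]
 well [0.53021179 0.06007539 0.119     ] bar0 [0.65294082 0.06642989 0.294     ]
side [0.57129845 0.06103307 0.03554438] [ 0.  -0.   0.  -0.   0.  -0.  -0.  -0.  -2.3  2.4  2.4 -0.7 -0.8 -1.
  0.7 -0.4]
 well [0.53632056 0.05978927 0.119     ] bar0 [0.65913636 0.06415653 0.294     ]
both [0.56794494 0.0613855  0.0455998 ] [-0.1 -1.3  1.  -1.3  0.3 -0.5 -0.3 -1.5 -3.9  2.2  1.2 -1.  -1.8 -0.7
 -0.8 -0. ]
 well [0.53298132 0.05979006 0.119     ] bar0 [0.65574701 0.06539204 0.294     ]
reproj knob [[327.12837404 236.91465692]] [[328.7250783  257.92982191]] bar [[325.89672058 160.69833137]] [[383.98900864 196.20791065]]
orangeA [0.36502061 0.08876438 0.028     ]
orangeB [0.33729698 0.36412688 0.028     ]
bottle [0.56180745 0.21928594 0.096     ] (array([ 0.55973719,  0.22876031, -0.00353094]), np.float64(0.3809918410449882))
jar [ 0.60742826 -0.09038093  0.066     ]
book [array([ 0.51 , -0.059,  0.022]), array([ 0.519, -0.21 ,  0.022]), array([ 0.416, -0.217,  0.022]), array([ 0.404, -0.065,  0.022])]
edge [0.24528898 0.80899446 0.        ]
edge [0.25929896 0.1170785  0.        ]
edge [ 0.26263777 -0.65845034  0.        ]
```

```bash
cat >> h.py <<'E'
def down(yaw): # tool z down, tool y at world angle yaw (rad)
    y=np.array([np.cos(yaw),np.sin(yaw),0]);z=np.array([0,0,-1.]);return R.from_matrix(np.c_[np.cross(y,z),y,z])
def go(p,yaw,steps=1):
    st=get_state();Q=R.from_quat(st["tcp_rot"])
    s=Q.inv().apply(np.asarray(p)-st["eef_pos"]); r=(Q.inv()*down(yaw)).as_rotvec(degrees=True)
    print("t",round(st["time"],2),"shift",np.round(s,4),"turn",np.round(r,1),"dist",np.linalg.norm(s).round(3),"F",st["contact_force"].round(1)); return s,r
E
python3 - <<'E'
from h import *
go([.532,.061,.20],np.radians(92.7))
print("monitor low edge", [onz("top",(385,102),z).round(3) for z in(.05,.1,.2)])
E
```

```text
t 1.0 shift [-0.4861 -0.4503 -0.0011] turn [  0.   0. -21.] dist 0.663 F [-0.4 -0.2 -0.2]
monitor low edge [array([ 0.871, -0.072,  0.05 ]), array([ 0.851, -0.067,  0.1  ]), array([ 0.812, -0.056,  0.2  ])]
```

Emit:
move_arm(plan=[[[0, 0, -2, -0.04, -0.037, 0, 0.0854], [0, 0, -4, -0.08, -0.074, 0, 0.0854], [0, 0, -6, -0.12, -0.111, 0, 0.0854], [0, 0, -8, -0.16, -0.148, 0, 0.0854], [0, 0, -10, -0.2, -0.185, 0, 0.0854]]])

```text
time: 1.62
eef_pos: [0.3441, 0.4011, 0.1992]
tcp_rot: [0.071, 0.997, 0.0, 0.0]
contact_force: [0.3, 0.1, -0.5]
opening: 1.003
```

Run:
```python
from h import *
go([.532,.061,.20],np.radians(92.7))
```

```text
t 1.62 shift [-0.2343 -0.3099 -0.0008] turn [  0.    0.  -10.9] dist 0.389 F [ 0.3  0.1 -0.5]
```

Emit:
move_arm(plan=[[[0, 0, -2, -0.032, -0.043, 0, 0.08], [0, 0, -4, -0.065, -0.086, 0, 0.07], [0, 0, -6, -0.098, -0.13, 0, 0.06], [0, 0, -8, -0.13, -0.172, 0, 0.06], [0, 0, -10, -0.162, -0.215, 0, 0.06]]])

```text
time: 2.25
eef_pos: [0.4746, 0.1637, 0.1996]
tcp_rot: [-0.016, 1.0, 0.0, 0.001]
contact_force: [0.1, -0.2, 0.2]
opening: 0.697
```

Run:
```python
from h import *
go([.532,.061,.18],np.radians(92.7))
```

```text
t 2.25 shift [-0.0539 -0.1045  0.0196] turn [ 0.   0.1 -0.8] dist 0.119 F [ 0.1 -0.2  0.2]
```

Emit:
move_arm(plan=[[[0, 0, 0, -0.018, -0.035, 0, 0.06], [0, 0, -0.8, -0.036, -0.07, 0, 0.06], [0, 0, -0.8, -0.054, -0.1045, 0.01, 0.06], [0, 0, -0.8, -0.054, -0.1045, 0.02, 0.06], [0, 0, -0.8, -0.054, -0.1045, 0.02, 0.06]]])

```text
time: 2.88
eef_pos: [0.531, 0.0614, 0.1784]
tcp_rot: [-0.023, 1.0, 0.001, -0.0]
contact_force: [1.0, 0.0, -0.1]
opening: 0.698
```

Run:
```python
from h import *
for n in("side","top"):
    im=read_camera(n)[:,:,::-1]
    u,v=(327,240) if n=="top" else (335,240)
    cv2.imwrite(f"pics/{n}2.png",cv2.resize(im[v-100:v+90,u-140:u+130],None,fx=2.9,fy=2.9,interpolation=cv2.INTER_CUBIC))
print(get_state()["eef_pos"])
go([.532,.061,.11],np.radians(92.7))
```

```text
[0.53161305 0.0619409  0.1796711 ]
t 2.98 shift [-0.0002 -0.001   0.0697] turn [0.1 0.1 0. ] dist 0.07 F [-0.4 -0.1  0.3]
```

View pics/side2.png

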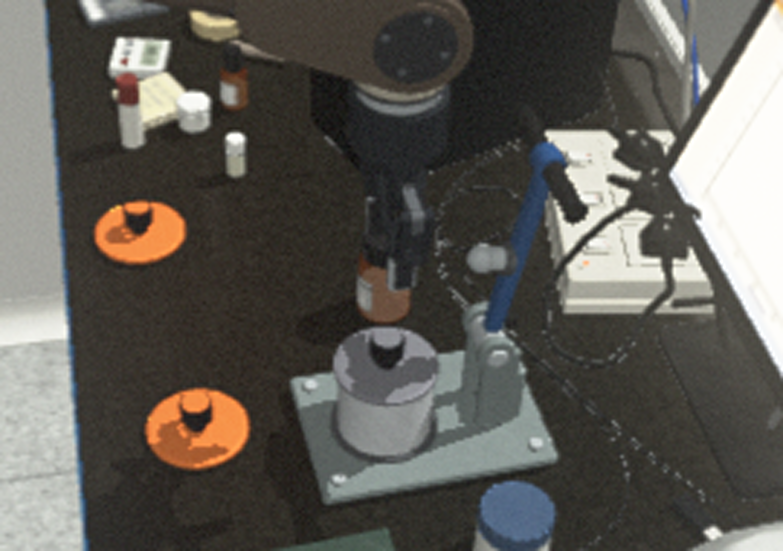

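View pics/top2.png

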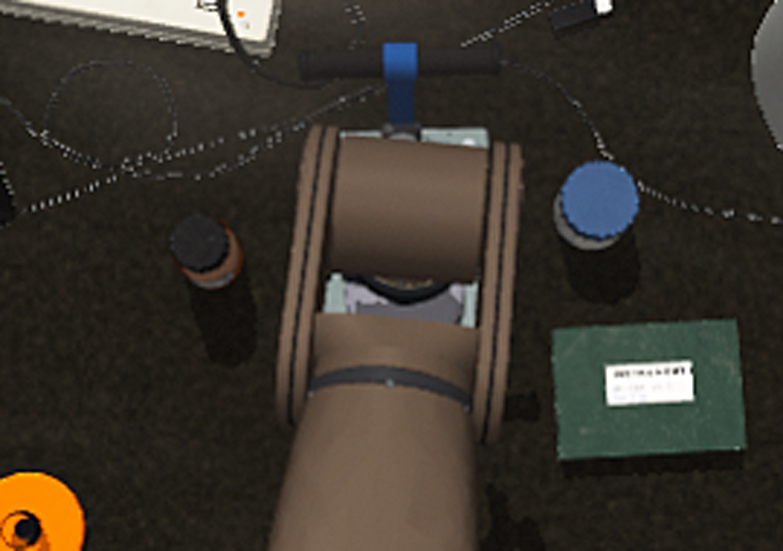

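Emit:
move_arm(plan=[[[0, 0, 0, 0, -0.001, 0.02, 0.06], [0, 0, 0, 0, -0.001, 0.04, 0.06], [0, 0, 0, 0, -0.001, 0.058, 0.06], [0, 0, 0, 0, -0.001, 0.069, 0.06], [0, 0, 0, 0, -0.001, 0.069, 0.06]]])

```text
time: 3.6
eef_pos: [0.5312, 0.0613, 0.1099]
tcp_rot: [-0.024, 1.0, 0.001, -0.0]
contact_force: [0.5, -0.2, -0.1]
opening: 0.697
```

Emit:
move_arm(plan=[[[0, 0, 0, 0, 0, 0, 0.04], [0, 0, 0, 0, 0, 0, 0.02], [0, 0, 0, 0, 0, 0, 0.015], [0, 0, 0, 0, 0, 0, 0.015], [0, 0, 0, 0, 0, 0, 0.015]]], force=50)

```text
time: 4.22
eef_pos: [0.5312, 0.0613, 0.1099]
tcp_rot: [-0.024, 1.0, 0.001, 0.0]
contact_force: [0.2, -0.5, -0.3]
opening: 0.177
```

Run:
```python
from h import *
im=read_camera("side")[:,:,::-1]
u,v=335,260
cv2.imwrite(f"pics/side3.png",cv2.resize(im[v-100:v+90,u-140:u+130],None,fx=2.9,fy=2.9,interpolation=cv2.INTER_CUBIC))
go([.532,.061,.15],np.radians(92.7));print(get_state()["opening"])
```

```text
t 4.28 shift [-0.0008 -0.0002 -0.0401] turn [0.1 0.  0.1] dist 0.04 F [-0.7  0.5 -0.4]
0.17276086914462851
```

View pics/side3.png

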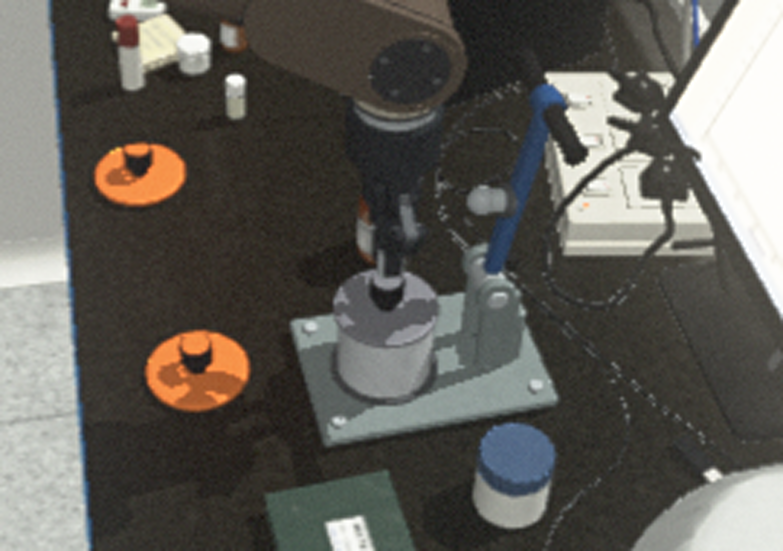

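Run:
```python
from h import *
st=get_state();p=st["eef_pos"];print(p,proj("side",p),proj("side",p+[0,0,.019]),proj("top",p))
im=read_camera("side")[:,:,::-1]
u,v=328,255
cv2.imwrite(f"pics/side4.png",cv2.resize(im[v-45:v+45,u-60:u+60],None,fx=6.6,fy=6.6,interpolation=cv2.INTER_CUBIC))
im=read_camera("top")[:,:,::-1]
cv2.imwrite(f"pics/top4.png",im)
```

```text
[0.53117424 0.06125378 0.10991486] [[327.75565187 260.15019631]] [[328.03736254 254.78059357]] [[326.4275721  238.22298131]]
```

View pics/side4.png

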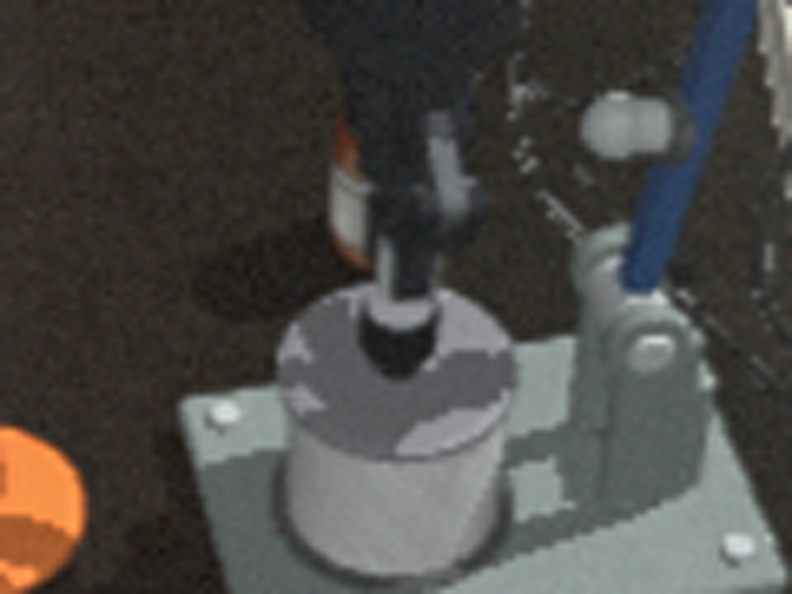

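View pics/top4.png

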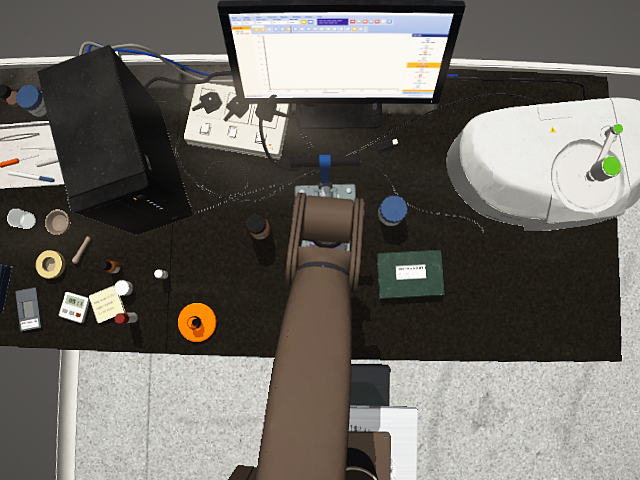

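Run:
```python
import cv2,numpy as np
a=cv2.imread("pics/side0.png");b=cv2.imread("pics/top0.png")
A=cv2.resize(a[230:290,298:358],None,fx=6.6,fy=6.6,interpolation=cv2.INTER_CUBIC)
B=cv2.resize(b[208:268,297:357],None,fx=6.6,fy=6.6,interpolation=cv2.INTER_CUBIC)
cv2.imwrite("pics/z5.png",np.hstack([A,B]))
```

```text
(no output)
```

View pics/z5.png

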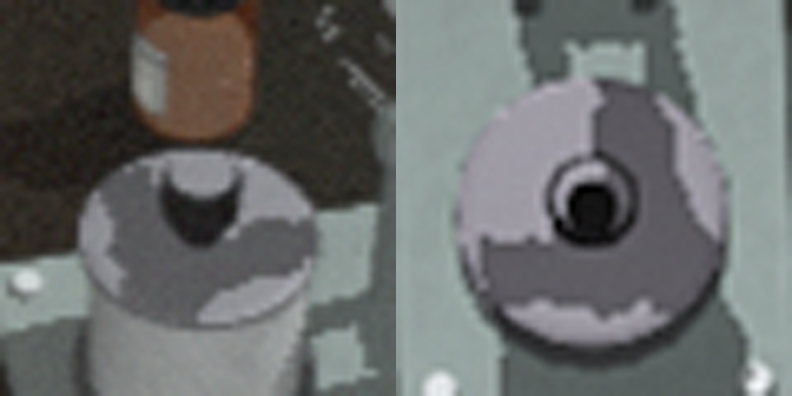

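Run:
```python
from h import *
print(tri([328.3,257.3],[326.8,238.8]))
for z in(.11,.12,.131):
  print(z,proj("side",[.531,.061,z]),proj("top",[.531,.061,z]),onz("side",[328.3,257.3],z),onz("top",[326.8,238.8],z))
```

```text
(array([0.53004654, 0.06025109, 0.12093722]), np.float64(0.748360429599245))
0.11 [[327.70853553 260.20734739]] [[326.54164809 238.29977915]] [0.53446864 0.07063286 0.11      ] [0.52990836 0.06040958 0.11      ]
0.12 [[327.85585564 257.39493185]] [[326.55371473 237.7507064 ]] [0.53214813 0.06114067 0.12      ] [0.52871533 0.06041455 0.12      ]
0.131 [[328.01975812 254.26540549]] [[326.56722755 237.13571857]] [0.52959557 0.05069925 0.131     ] [0.527403   0.06042001 0.131     ]
```

The fingers closed to 15 mm, so they missed the knob and the tips sit near its top. I'll reopen, go lower while watching the force, and regrip.

Emit:
move_arm(plan=[[[0, 0, 0, 0, 0, 0, 0.06], [0, 0, 0, 0, 0, 0, 0.06], [0, 0, 0, 0, 0, 0.002, 0.06], [0, 0, 0, 0, 0, 0.004, 0.06], [0, 0, 0, 0, 0, 0.006, 0.06]]])

```text
time: 5.0
eef_pos: [0.531, 0.0613, 0.1036]
tcp_rot: [-0.024, 1.0, 0.001, -0.0]
contact_force: [-0.2, -0.1, -1.1]
opening: 0.707
```

Emit:
move_arm(plan=[[[0, 0, 0, 0, 0, 0.002, 0.06], [0, 0, 0, 0, 0, 0.004, 0.06], [0, 0, 0, 0, 0, 0.004, 0.045], [0, 0, 0, 0, 0, 0.004, 0.038], [0, 0, 0, 0, 0, 0.004, 0.038]]])

```text
time: 5.62
eef_pos: [0.5311, 0.0613, 0.0997]
tcp_rot: [-0.024, 1.0, 0.001, -0.0]
contact_force: [0.0, 0.7, -0.0]
opening: 0.447
```

Emit:
move_arm(plan=[[[0, 0, 0, 0, 0, 0, 0.02], [0, 0, 0, 0, 0, 0, 0.02], [0, 0, 0, 0, 0, 0, 0.02], [0, 0, 0, 0, 0, 0, 0.02], [0, 0, 0, 0, 0, 0, 0.02]]])

```text
time: 6.25
eef_pos: [0.5312, 0.0613, 0.0997]
tcp_rot: [-0.024, 1.0, 0.001, -0.0]
contact_force: [-1.0, -0.1, -0.1]
opening: 0.234
```

Run:
```python
from h import *
im=read_camera("side")[:,:,::-1]
u,v=328,255
cv2.imwrite(f"pics/side6.png",cv2.resize(im[v-45:v+45,u-60:u+60],None,fx=6.6,fy=6.6,interpolation=cv2.INTER_CUBIC))
print(get_state())
```

```text
{'time': 6.3, 'qpos': array([-7.55489056e-02,  8.41268279e-02,  2.00252638e+00,  1.29896284e-03,
        1.05524385e+00, -1.69532940e+00]), 'dq': array([ 0.0004702 , -0.00100511, -0.00243383, -0.00102044, -0.00085161,
       -0.00017306]), 'joint_efforts': array([-3.73395724e-04, -2.97186738e+01, -2.63512641e+01,  1.80039548e-03,
        8.76963331e-04,  1.07229016e-05]), 'eef_pos': array([0.53111998, 0.06130585, 0.09971113]), 'tcp_rot': array([-2.41694341e-02,  9.99707705e-01,  5.77389413e-04, -9.50110664e-05]), 'contact_force': array([-0.03313938, -0.45817098, -0.21733277]), 'wrist_torque': array([0.04560038, 0.09275217, 0.00793873]), 'opening': 0.23507759190802976}
```

View pics/side6.png

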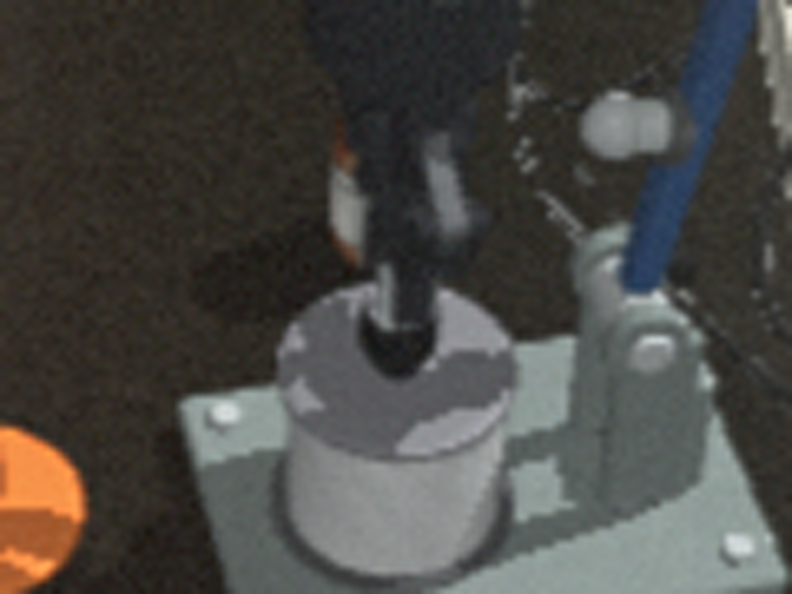

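Emit:
move_arm(plan=[[[0, 0, 0, 0, 0, 0, 0], [0, 0, 0, 0, 0, 0, 0], [0, 0, 0, 0, 0, 0, 0], [0, 0, 0, 0, 0, 0, 0], [0, 0, 0, 0, 0, 0, 0]]], force=50)

```text
time: 6.92
eef_pos: [0.5311, 0.0613, 0.0997]
tcp_rot: [-0.024, 1.0, 0.001, -0.0]
contact_force: [-0.4, -0.5, 0.7]
opening: 0.002
```

Run:
```python
from h import *
im=read_camera("side")[:,:,::-1]
u,v=328,255
cv2.imwrite(f"pics/side7.png",cv2.resize(im[v-45:v+45,u-60:u+60],None,fx=6.6,fy=6.6,interpolation=cv2.INTER_CUBIC))
print(get_state()["opening"])
```

```text
-0.0003759931711117527
```

View pics/side7.png

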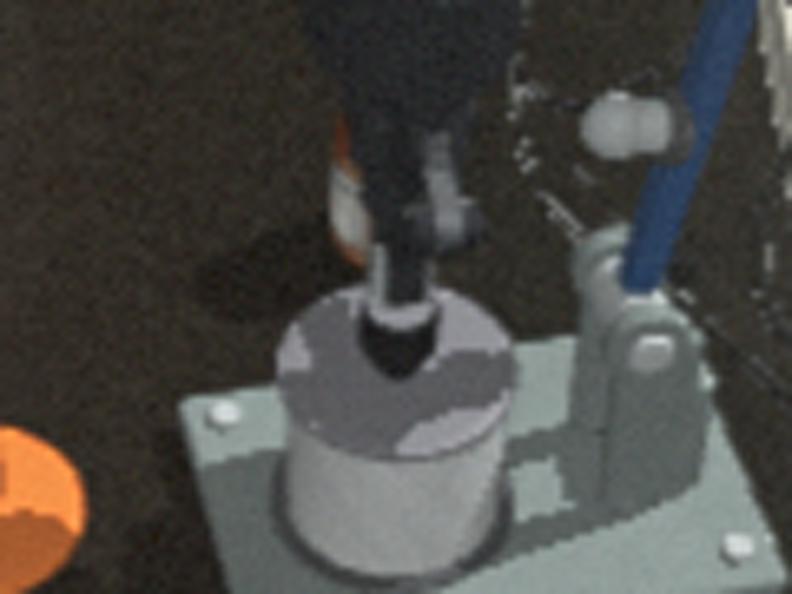

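Emit:
move_arm(plan=[[[0, 0, 0, 0, 0, -0.02, 0], [0, 0, 0, 0, 0, -0.04, 0], [0, 0, 0, 0, 0, -0.06, 0], [0, 0, 0, 0, 0, -0.08, 0], [0, 0, 0, 0, 0, -0.08, 0]]])

```text
time: 7.6
eef_pos: [0.5325, 0.0611, 0.1817]
tcp_rot: [-0.024, 1.0, 0.0, 0.002]
contact_force: [0.0, -0.4, -0.4]
opening: 0.001
```

Run:
```python
from h import *
im=read_camera("side")[:,:,::-1].copy()
p=get_state()["eef_pos"]; q=proj("side",p)[0];print(p,q)
u,v=328,245
a=cv2.resize(im[v-45:v+45,u-60:u+60],None,fx=6.6,fy=6.6,interpolation=cv2.INTER_CUBIC)
for P,c in((p,(0,255,0)),(p+[0,0,.019],(0,255,255)),(np.array([.531,.061,.125]),(0,0,255))):
    q=(proj("side",P)[0]-[u-60,v-45]+.5)*6.6; cv2.drawMarker(a,tuple(int(x) for x in q),c,0,14,2)
cv2.imwrite("pics/side8.png",a)
```

```text
[0.53151398 0.06121021 0.18013982] [328.96964375 239.72410381]
```

View pics/side8.png

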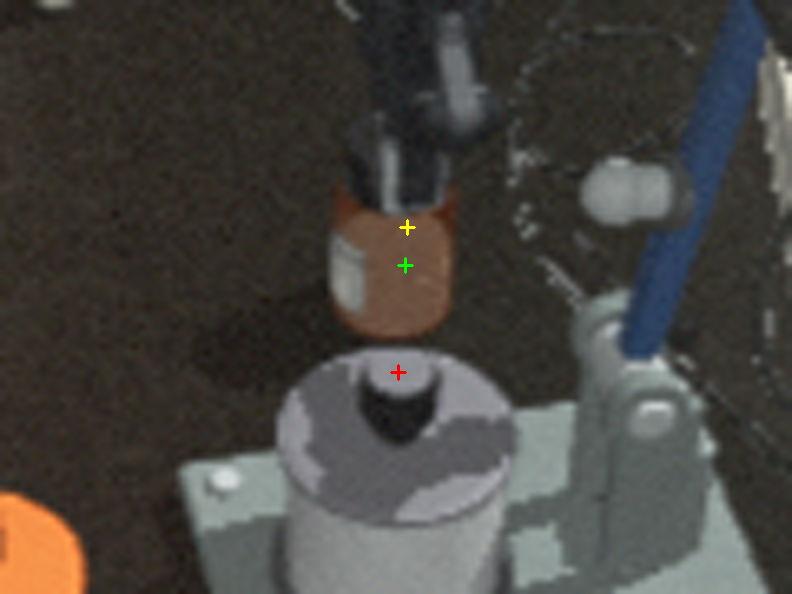

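Run:
```python
from h import *
p0=np.array([.2112,.6404,.1976]);d=down(np.radians(71.8)).as_matrix()
print(proj("side",p0),proj("top",p0))
a=cv2.imread("pics/side0.png");b=cv2.imread("pics/top0.png")
def cr(im,n,u,v):
    A=im[v-45:v+45,max(u-45,0):max(u-45,0)+90];A=cv2.resize(A,None,fx=4.4,fy=4.4,interpolation=cv2.INTER_CUBIC)
    for P,c in((p0,(0,255,0)),(p0+[0,0,.013],(0,255,255)),(p0+[0,0,.013]+.0427*d[:,1],(255,0,255)),(p0+[0,0,.013]-.0427*d[:,1],(255,0,255))):
        q=(proj(n,P)[0]-[max(u-45,0),v-45]+.5)*4.4; cv2.drawMarker(A,tuple(int(x) for x in q),c,0,12,2)
    return A
cv2.imwrite("pics/z9.png",np.hstack([cr(a,"side",180,100),cr(b,"top",25,395)]))
```

```text
[[189.0509118  118.57194166]] [[ 41.62266201 381.11845299]]
```

View pics/z9.png

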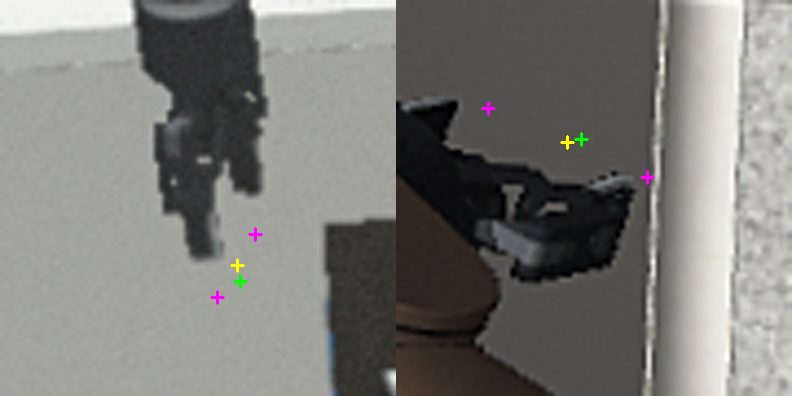

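The two views agree. The real fingertips are about 27 mm higher than the reported TCP, both at the start pose and here, with no clear sideways error. I'll correct heights by that amount and regrip about 20 mm lower.

Emit:
move_arm(plan=[[[0, 0, 0, 0, 0, 0.02, 0.06], [0, 0, 0, 0, 0, 0.04, 0.06], [0, 0, 0, 0, 0, 0.06, 0.06], [0, 0, 0, 0, 0, 0.075, 0.06], [0, 0, 0, 0, 0, 0.08, 0.06]]])

```text
time: 8.28
eef_pos: [0.5305, 0.0613, 0.0982]
tcp_rot: [-0.024, 1.0, 0.001, -0.001]
contact_force: [0.3, -0.5, -0.6]
opening: 0.704
```

Emit:
move_arm(plan=[[[0, 0, 0, 0, 0, 0.005, 0.06], [0, 0, 0, 0, 0, 0.01, 0.06], [0, 0, 0, 0, 0, 0.014, 0.06], [0, 0, 0, 0, 0, 0.017, 0.06], [0, 0, 0, 0, 0, 0.019, 0.06]]])

```text
time: 8.9
eef_pos: [0.5305, 0.0614, 0.0792]
tcp_rot: [-0.024, 1.0, 0.001, -0.001]
contact_force: [-0.6, 0.2, -0.6]
opening: 0.701
```

Emit:
move_arm(plan=[[[0, 0, 0, 0, 0, 0, 0.02], [0, 0, 0, 0, 0, 0, 0.02], [0, 0, 0, 0, 0, 0, 0.02], [0, 0, 0, 0, 0, 0, 0.02], [0, 0, 0, 0, 0, 0, 0.02]]])

```text
time: 9.52
eef_pos: [0.5309, 0.0614, 0.0797]
tcp_rot: [-0.024, 1.0, 0.001, -0.0]
contact_force: [-0.1, 0.2, 2.9]
opening: 0.323
```

The grip now stops at about 28 mm, which is the knob. Lifting.

Emit:
move_arm(plan=[[[0, 0, 0, 0, 0, -0.005, 0.015], [0, 0, 0, 0, 0, -0.015, 0.015], [0, 0, 0, 0, 0, -0.03, 0.015], [0, 0, 0, 0, 0, -0.045, 0.015], [0, 0, 0, 0, 0, -0.055, 0.015]]], force=60)

```text
time: 10.15
eef_pos: [0.5316, 0.0613, 0.1365]
tcp_rot: [-0.024, 1.0, 0.001, 0.001]
contact_force: [-1.3, 0.3, -1.4]
opening: 0.319
```

Run:
```python
from h import *
im=read_camera("side")[:,:,::-1].copy()
u,v=328,245
a=cv2.resize(im[v-60:v+60,u-80:u+80],None,fx=4.9,fy=4.9,interpolation=cv2.INTER_CUBIC)
cv2.imwrite("pics/side10.png",a)
go([.445,.20,.135],np.radians(92.7))
```

```text
t 10.2 shift [0.0806 0.1428 0.0026] turn [0.  0.2 0.1] dist 0.164 F [ 0.7  0.2 -1. ]
```

View pics/side10.png

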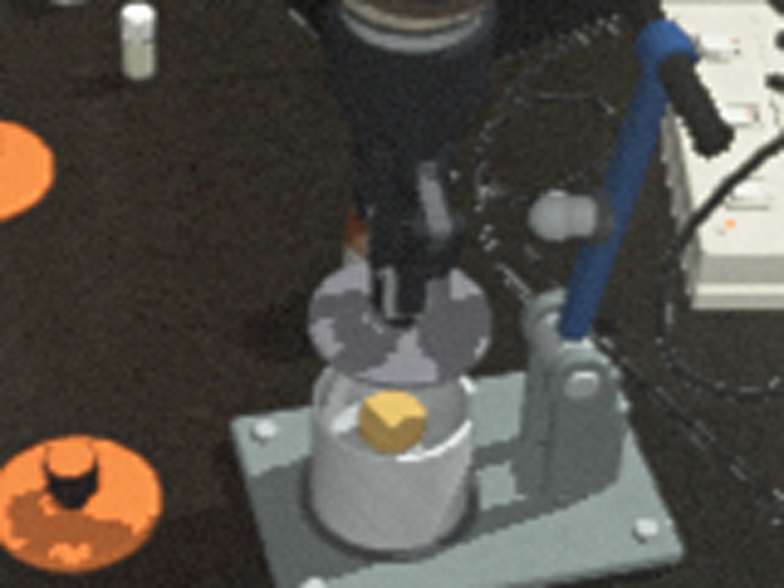

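The lid is lifted and hangs level at about (400,320). The die with its brass head shows in the well. Moving to the front-left bare spot.

Emit:
move_arm(plan=[[[0, 0, 0, 0.016, 0.029, 0, 0.015], [0, 0, 0, 0.034, 0.06, 0, 0.015], [0, 0, 0, 0.052, 0.092, 0, 0.015], [0, 0, 0, 0.069, 0.122, 0, 0.015], [0, 0, 0, 0.0806, 0.1428, 0.003, 0.015]]])

```text
time: 10.82
eef_pos: [0.4441, 0.2011, 0.1348]
tcp_rot: [-0.025, 1.0, 0.001, 0.002]
contact_force: [0.8, 0.3, -1.6]
opening: 0.318
```

Emit:
move_arm(plan=[[[0, 0, 0, 0, 0, 0.02, 0.015], [0, 0, 0, 0, 0, 0.045, 0.015], [0, 0, 0, 0, 0, 0.07, 0.015], [0, 0, 0, 0, 0, 0.095, 0.015], [0, 0, 0, 0, 0, 0.115, 0.015]]])

```text
time: 11.45
eef_pos: [0.4441, 0.2012, 0.0189]
tcp_rot: [-0.025, 1.0, 0.0, 0.001]
contact_force: [0.8, 0.5, -2.0]
opening: 0.324
```

Run:
```python
from h import *
im=read_camera("side")[:,:,::-1].copy()
u,v=300,245
a=cv2.resize(im[v-60:v+60,u-80:u+80],None,fx=4.9,fy=4.9,interpolation=cv2.INTER_CUBIC)
cv2.imwrite("pics/side11.png",a)
print(get_state()["eef_pos"])
go([.445,.20,-.004],np.radians(92.7))
```

```text
[0.44207929 0.20060303 0.01634088]
t 11.5 shift [-0.0029 -0.0007  0.0203] turn [ 0.  -0.1  0.1] dist 0.021 F [-0.9 -0.9 -2.9]
```

View pics/side11.png

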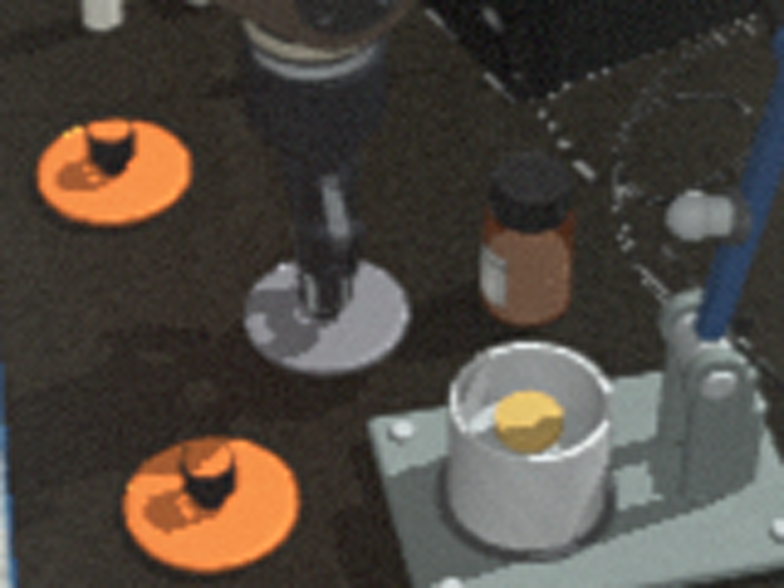

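The lid is clear of the bottle, press and orange lids. Lowering it gently.

Emit:
move_arm(plan=[[[0, 0, 0, 0, 0, 0.005, 0.015], [0, 0, 0, 0, 0, 0.01, 0.015], [0, 0, 0, 0, 0, 0.014, 0.015], [0, 0, 0, 0, 0, 0.016, 0.015], [0, 0, 0, 0, 0, 0.018, 0.015]]])

```text
time: 12.12
eef_pos: [0.4424, 0.2007, -0.0014]
tcp_rot: [-0.025, 1.0, 0.0, -0.0]
contact_force: [-0.3, 0.9, -2.1]
opening: 0.321
```

Emit:
move_arm(plan=[[[0, 0, 0, 0, 0, 0.001, 0.015], [0, 0, 0, 0, 0, 0.002, 0.015], [0, 0, 0, 0, 0, 0.003, 0.015], [0, 0, 0, 0, 0, 0.004, 0.015], [0, 0, 0, 0, 0, 0.004, 0.015]]])

```text
time: 12.75
eef_pos: [0.4426, 0.2007, -0.0033]
tcp_rot: [-0.025, 1.0, -0.0, -0.001]
contact_force: [-6.0, -3.0, 12.9]
opening: 0.317
```

Touchdown at 13 N. Releasing, then rising.

Emit:
move_arm(plan=[[[0, 0, 0, 0, 0, -0.001, 0.045], [0, 0, 0, 0, 0, -0.001, 0.06], [0, 0, 0, 0, 0, -0.001, 0.06], [0, 0, 0, 0, 0, -0.001, 0.06], [0, 0, 0, 0, 0, -0.005, 0.06]]])

```text
time: 13.38
eef_pos: [0.4421, 0.2005, 0.0013]
tcp_rot: [-0.025, 1.0, -0.0, -0.002]
contact_force: [0.1, -0.3, -0.5]
opening: 0.703
```

Emit:
move_arm(plan=[[[0, 0, 0, 0, 0, -0.02, 0.06], [0, 0, 0, 0, 0, -0.06, 0.06], [0, 0, 0, 0, 0, -0.12, 0.06], [0, 0, 0, 0, 0, -0.18, 0.06], [0, 0, 0, 0, 0, -0.23, 0.06]]])

```text
time: 14.0
eef_pos: [0.4432, 0.2008, 0.2344]
tcp_rot: [-0.025, 1.0, -0.0, -0.001]
contact_force: [0.4, 0.8, 0.2]
opening: 0.699
```

Run:
```python
from h import *
im=read_camera("side")[:,:,::-1].copy()
cv2.imwrite("pics/side12.png",cv2.resize(im[140:340,190:440],None,fx=3,fy=3,interpolation=cv2.INTER_CUBIC))
for n in("side","top"):
    if n=="top": read_camera(n)
    for q in("lever_bar","lever_pivot"): print(n,q,[(np.round(d["centre"],1).tolist(),round(d["p"],2)) for d in pinpoint(n,q)[:2]])
print(get_state())
```

```text
side lever_bar [([383.6, 197.9], 0.59)]
side lever_pivot [([362.2, 258.8], 0.93)]
top lever_bar [([328.2, 160.3], 0.77)]
top lever_pivot [([324.8, 195.7], 0.73)]
{'time': 14.3, 'qpos': array([ 2.16466579e-01, -1.62573030e-01,  1.99138717e+00, -3.02653772e-05,
        1.31925799e+00, -1.40376708e+00]), 'dq': array([-0.00227423,  0.01319611,  0.01450855,  0.00046801, -0.00050018,
       -0.00125177]), 'joint_efforts': array([ 2.25001766e-02, -2.40796906e+01, -3.05612218e+01,  4.71051567e-05,
        1.36610059e-03, -3.42923535e-06]), 'eef_pos': array([0.44201488, 0.20050705, 0.2297648 ]), 'tcp_rot': array([-2.47198302e-02,  9.99689169e-01, -6.31787449e-04, -3.17756286e-03]), 'contact_force': array([-0.22402989,  0.0615764 ,  0.23761457]), 'wrist_torque': array([ 0.01156287,  0.02923646, -0.00624626]), 'opening': 0.705935483529212}
```

View pics/side12.png

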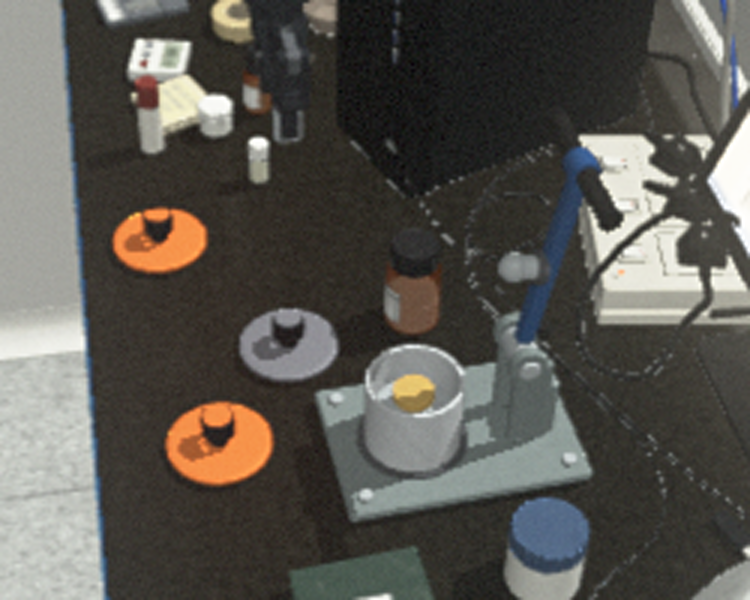

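The lid sits flat at (290,345) in this crop, with the bottle, jar and book untouched. Next I go over the lever bar, turning the jaws across it.

Run:
```python
from h import *
print(tri([383.6,197.9],[328.2,160.3]),tri([382.6,196.5],[325.5,160.5]))
go([.652,.105,.33],np.radians(2.7))
```

```text
(array([0.6557474 , 0.06126804, 0.29284152]), np.float64(0.7888169631739288)) (array([0.65506009, 0.06636411, 0.29298501]), np.float64(0.886828878816857))
t 14.3 shift [-0.2044 -0.1059 -0.1014] turn [-0.3 -0.2 90.1] dist 0.252 F [-0.2  0.1  0.2]
```

Emit:
move_arm(plan=[[[0, 0, 10, -0.01, 0, -0.04, 0.06], [0, 0, 20, -0.04, -0.015, -0.08, 0.06], [0, 0, 30, -0.07, -0.03, -0.1, 0.06], [0, 0, 40, -0.1, -0.045, -0.1, 0.06], [0, 0, 50, -0.125, -0.06, -0.1, 0.06]]])

```text
time: 14.92
eef_pos: [0.5709, 0.1463, 0.3265]
tcp_rot: [0.403, 0.915, -0.003, -0.004]
contact_force: [-0.2, 0.9, -0.2]
opening: 0.704
```

Run:
```python
from h import *
go([.652,.105,.32],np.radians(2.7))
```

```text
t 14.93 shift [-0.0853  0.032   0.0057] turn [-0.6 -0.1 39.8] dist 0.091 F [-0.2  0.9 -0.2]
```

Emit:
move_arm(plan=[[[0, 0, 9, -0.02, 0.008, 0, 0.06], [0, 0, 18, -0.04, 0.016, 0, 0.06], [0, 0, 27, -0.06, 0.024, 0.005, 0.06], [-0.5, 0, 36, -0.08, 0.03, 0.006, 0.06], [-0.5, 0, 40, -0.085, 0.032, 0.006, 0.06]]])

```text
time: 15.55
eef_pos: [0.6517, 0.1043, 0.3157]
tcp_rot: [0.693, 0.721, -0.002, -0.004]
contact_force: [0.3, 0.7, -0.4]
opening: 0.702
```

Run:
```python
from h import *
go([.652,.105,.246],np.radians(2.7))
for n,(u,v) in(("side",(380,190)),("top",(325,165))):
    im=read_camera(n)[:,:,::-1]
    cv2.imwrite(f"pics/{n}13.png",cv2.resize(im[v-75:v+75,u-100:u+100],None,fx=3.9,fy=3.9,interpolation=cv2.INTER_CUBIC))
```

```text
t 15.55 shift [0.0006 0.0009 0.0697] turn [-0.5 -0.1 -0.4] dist 0.07 F [ 0.3  0.7 -0.4]
```

View pics/side13.png

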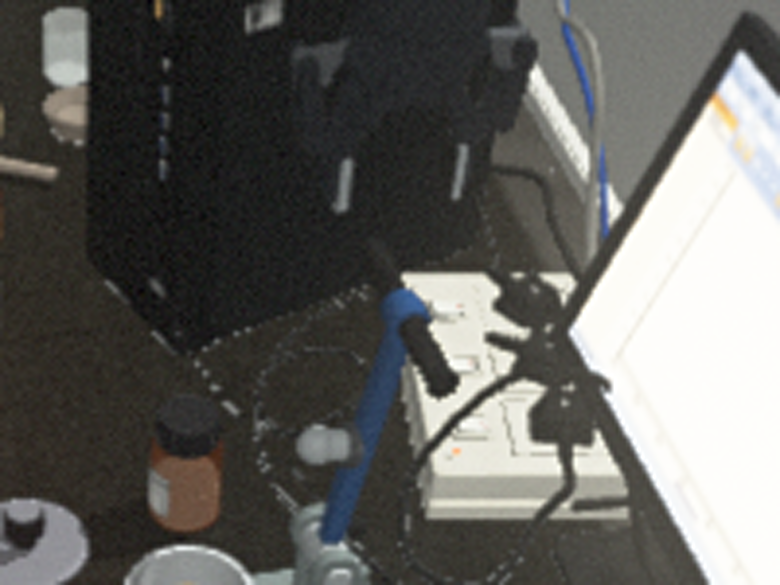

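View pics/top13.png

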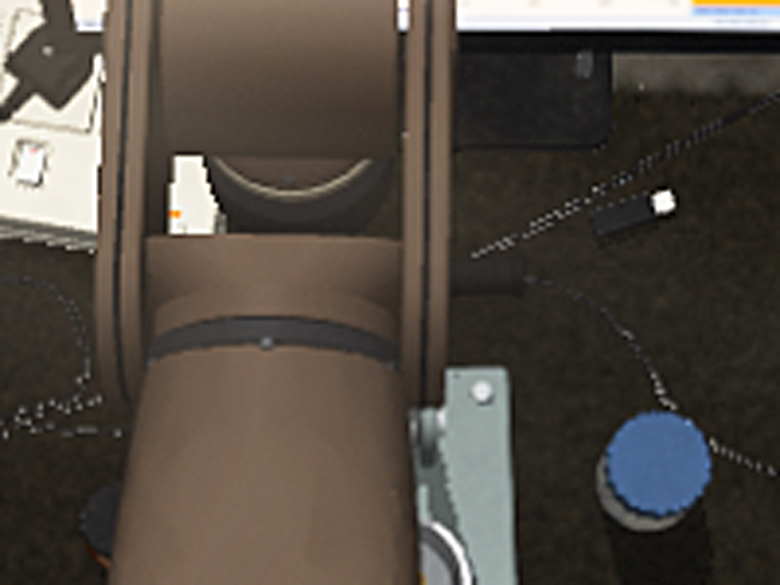

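Run:
```python
from h import *
o=np.array([280,115])
for nm,P in(("bar+38",[.652,.105,.294]),("barc",[.654,.067,.294]),("bar+65",[.651,.132,.294]),("tipmid",[.6517,.1043,.3157+.027+.008]),("tip-",[.6517-.03,.1043,.3157+.035]),("tip+",[.6517+.03,.1043,.3157+.035])):
    print(nm,(proj("side",P)[0]-o)*3.9)
```

```text
bar+38 [381.02881019 275.98421568]
barc [401.74406895 315.31439669]
bar+65 [367.52059998 249.01119056]
tipmid [390.97304533 198.79644299]
tip- [340.69425806 203.52484249]
tip+ [440.84497394 194.11758106]
```

Emit:
move_arm(plan=[[[-0.5, 0, 0, 0, -0.002, 0.015, 0.06], [-0.5, 0, 0, 0, -0.002, 0.035, 0.06], [-0.5, 0, 0, 0, -0.002, 0.055, 0.06], [-0.5, 0, 0, 0, -0.002, 0.068, 0.06], [-0.5, 0, 0, 0, -0.002, 0.07, 0.06]]])

```text
time: 16.27
eef_pos: [0.6482, 0.1048, 0.2443]
tcp_rot: [0.692, 0.722, 0.0, -0.001]
contact_force: [0.3, -0.8, -1.1]
opening: 0.706
```

Run:
```python
from h import *
go([.65,.105,.246],np.radians(2.7))
for n,(u,v) in(("side",(380,190)),):
    im=read_camera(n)[:,:,::-1]
    cv2.imwrite(f"pics/{n}14.png",cv2.resize(im[v-75:v+75,u-100:u+100],None,fx=3.9,fy=3.9,interpolation=cv2.INTER_CUBIC))
```

```text
t 16.27 shift [ 0.0002  0.0018 -0.0017] turn [-0.1 -0.1 -0.2] dist 0.002 F [ 0.3 -0.8 -1.1]
```

View pics/side14.png

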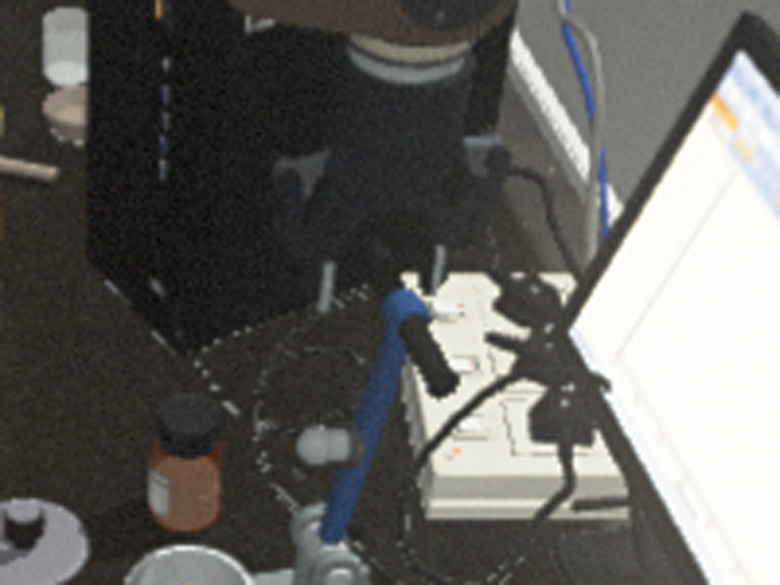

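Emit:
move_arm(plan=[[[0, 0, 0, 0, 0.001, -0.004, 0.045], [0, 0, 0, 0, 0.001, -0.004, 0.03], [0, 0, 0, 0, 0.001, -0.004, 0.02], [0, 0, 0, 0, 0.001, -0.004, 0.01], [0, 0, 0, 0, 0.001, -0.004, 0.01]]], force=25)

```text
time: 16.95
eef_pos: [0.6507, 0.1048, 0.2509]
tcp_rot: [0.692, 0.722, 0.002, 0.001]
contact_force: [2.4, -0.1, 3.9]
opening: 0.198
```

Emit:
move_arm(plan=[[[0, 0, 0, 0, 0, 0, 0.005], [0, 0, 0, 0, 0, 0, 0.005], [0, 0, 0, 0, 0, 0, 0.005], [0, 0, 0, 0, 0, 0, 0.005], [0, 0, 0, 0, 0, 0, 0.005]]], force=90)

```text
time: 17.58
eef_pos: [0.6508, 0.1048, 0.2511]
tcp_rot: [0.692, 0.722, 0.002, 0.001]
contact_force: [2.6, 0.3, 4.6]
opening: 0.175
```

```bash
cat >> h.py <<'E'
import json,os
PY=.047
def arcpos(e0,q,r=.19):
    d=r*(np.sin(q-.174)+np.sin(.174)); h=r*(np.cos(q-.174)-np.cos(.174))
    return np.array(e0)+[-d*np.cos(PY),-d*np.sin(PY),h]
def qnow(e0,e,r=.19):
    v=np.array(e)-e0; d=-(v[0]*np.cos(PY)+v[1]*np.sin(PY)); 
    return np.arctan2(d-r*np.sin(.174),v[2]+r*np.cos(.174))+.174, np.hypot(d-r*np.sin(.174),v[2]+r*np.cos(.174))
def arc(qs):
    e0=np.array(json.load(open("e0.json")));st=get_state();Q=R.from_quat(st["tcp_rot"])
    print("q,r now",np.round(qnow(e0,st["eef_pos"]),4),"F",st["contact_force"].round(1),"t",st["time"],"op",st["opening"].round(3))
    r=(Q.inv()*down(np.radians(2.7))).as_rotvec(degrees=True)
    for q in qs: print(round(q,3),np.round(Q.inv().apply(arcpos(e0,q)-st["eef_pos"]),4),np.round(r,1))
E
python3 - <<'E'
from h import *
st=get_state();print(st["eef_pos"],st["contact_force"],st["opening"])
json.dump(st["eef_pos"].tolist(),open("e0.json","w"))
arc([.03,.09,.16,.23,.3])
E
```

```text
[0.65083097 0.10478786 0.25109214] [2.63295562 0.34442278 4.62355825] 0.17537769340239612Traceback (most recent call last):
  File "<stdin>", line 4, in <module>
  File "h.py", line 37, in arc
    print("q,r now",np.round(qnow(e0,st["eef_pos"]),4),"F",st["contact_force"].round(1),"t",st["time"],"op",st["opening"].round(3))
                                                                                                            ^^^^^^^^^^^^^^^^^^^
AttributeError: 'float' object has no attribute 'round'
```

```bash
sed -i 's/st\["opening"\].round(3)/round(st["opening"],3)/' h.py
python3 - <<'E'
from h import *
arc([.03,.09,.16,.23,.3])
E
```

```text
q,r now [-0.    0.19] F [2.6 0.3 4.6] t 17.575 op 0.175
0.03 [-0.     -0.0056 -0.0009] [ 0.2 -0.1 -0.2]
0.09 [-0.0001 -0.0169 -0.0023] [ 0.2 -0.1 -0.2]
0.16 [-0.0001 -0.0302 -0.003 ] [ 0.2 -0.1 -0.2]
0.23 [-0.0002 -0.0435 -0.0027] [ 0.2 -0.1 -0.2]
0.3 [-0.0002 -0.0568 -0.0016] [ 0.2 -0.1 -0.2]
```

Emit:
move_arm(plan=[[[0, 0, 0, 0, -0.0056, -0.001, 0.005], [0, 0, 0, 0, -0.017, -0.002, 0.005], [0, 0, 0, 0, -0.03, -0.003, 0.005], [0, 0, 0, 0, -0.0435, -0.003, 0.005], [0, 0, 0, 0, -0.057, -0.0015, 0.005]]])

```text
time: 18.2
eef_pos: [0.5946, 0.1017, 0.2537]
tcp_rot: [0.692, 0.722, 0.003, 0.003]
contact_force: [3.6, -1.6, 3.7]
opening: 0.17
```

Run:
```python
from h import *
arc([.4,.47,.54,.61,.68])
```

```text
q,r now [0.2967 0.1912] F [ 3.6 -1.6  3.7] t 18.2 op 0.17
0.4 [ 0.0004 -0.0192  0.0044] [ 0.5 -0.  -0.2]
0.47 [ 0.0003 -0.0321  0.0077] [ 0.5 -0.  -0.2]
0.54 [ 0.0003 -0.0447  0.0119] [ 0.5 -0.  -0.2]
0.61 [ 0.0002 -0.057   0.017 ] [ 0.5 -0.  -0.2]
0.68 [ 0.0002 -0.0689  0.023 ] [ 0.5 -0.  -0.2]
```

Emit:
move_arm(plan=[[[0, 0, 0, 0, -0.015, 0.003, 0.005], [0, 0, 0, 0, -0.03, 0.007, 0.005], [0, 0, 0, 0, -0.044, 0.0117, 0.005], [0, 0, 0, 0, -0.057, 0.017, 0.005], [0, 0, 0, 0, -0.069, 0.023, 0.005]]])

```text
time: 18.82
eef_pos: [0.5271, 0.0979, 0.2333]
tcp_rot: [0.692, 0.722, 0.005, 0.006]
contact_force: [1.5, -2.6, 5.5]
opening: 0.168
```

Run:
```python
from h import *
arc([.76,.84,.92,1.0,1.08])
```

```text
q,r now [0.6674 0.1922] F [ 1.5 -2.6  5.5] t 18.825 op 0.168
0.76 [ 0.0011 -0.0142  0.0108] [ 0.9  0.1 -0.2]
0.84 [ 0.001  -0.0267  0.0195] [ 0.9  0.1 -0.2]
0.92 [ 0.001  -0.0384  0.0292] [ 0.9  0.1 -0.2]
1.0 [ 0.001  -0.0493  0.0398] [ 0.9  0.1 -0.2]
1.08 [ 0.001  -0.0593  0.0512] [ 0.9  0.1 -0.2]
```

Emit:
move_arm(plan=[[[0.5, 0, 0, 0, -0.014, 0.01, 0.005], [0.9, 0, 0, 0.0005, -0.0265, 0.019, 0.005], [0.9, 0, 0, 0.001, -0.038, 0.029, 0.005], [0.9, 0, 0, 0.001, -0.049, 0.0395, 0.005], [0.9, 0, 0, 0.001, -0.059, 0.051, 0.005]]])

```text
time: 19.45
eef_pos: [0.4689, 0.0955, 0.1799]
tcp_rot: [0.692, 0.722, -0.0, 0.002]
contact_force: [8.1, 6.6, -4.1]
opening: 0.17
```

Run:
```python
from h import *
arc([1.15,1.22,1.29,1.36,1.43])
```

```text
q,r now [1.0846 0.189 ] F [ 8.1  6.6 -4.1] t 19.45 op 0.17
1.15 [ 0.0007 -0.0081  0.0094] [ 0.1  0.2 -0.2]
1.22 [ 0.0007 -0.0152  0.0207] [ 0.1  0.2 -0.2]
1.29 [ 0.0007 -0.0215  0.0324] [ 0.1  0.2 -0.2]
1.36 [ 0.0007 -0.0269  0.0445] [ 0.1  0.2 -0.2]
1.43 [ 0.0008 -0.0315  0.057 ] [ 0.1  0.2 -0.2]
```

Emit:
move_arm(plan=[[[0, 0, 0, 0, -0.008, 0.0094, 0.005], [0, 0, 0, 0, -0.0152, 0.0207, 0.005], [0, 0, 0, 0, -0.0215, 0.0324, 0.005], [0, 0, 0, 0, -0.027, 0.0445, 0.005], [0, 0, 0, 0, -0.0315, 0.057, 0.005]]])

```text
time: 20.08
eef_pos: [0.4417, 0.0938, 0.1234]
tcp_rot: [0.692, 0.722, 0.004, 0.007]
contact_force: [17.6, -13.5, -0.5]
opening: 0.171
```

Run:
```python
from h import *
arc([1.46,1.49,1.52,1.55,1.58])
```

```text
q,r now [1.4198 0.1862] F [ 17.6 -13.5  -0.5] t 20.075 op 0.171
1.46 [ 0.0011 -0.006   0.006 ] [ 0.9  0.2 -0.3]
1.49 [ 0.0011 -0.0076  0.0114] [ 0.9  0.2 -0.3]
1.52 [ 0.0011 -0.009   0.017 ] [ 0.9  0.2 -0.3]
1.55 [ 0.0011 -0.0103  0.0225] [ 0.9  0.2 -0.3]
1.58 [ 0.0012 -0.0114  0.0281] [ 0.9  0.2 -0.3]
```

Emit:
move_arm(plan=[[[0.5, 0, 0, 0, 0.0, 0.006, 0.005], [0.5, 0, 0, -0.001, -0.001, 0.0115, 0.005], [0.5, 0, 0, -0.001, -0.002, 0.017, 0.005], [0.5, 0, 0, -0.001, -0.003, 0.0225, 0.005], [0.5, 0, 0, -0.001, -0.0035, 0.0285, 0.005]]])

```text
time: 20.7
eef_pos: [0.434, 0.0936, 0.0927]
tcp_rot: [0.692, 0.722, -0.002, -0.001]
contact_force: [-10.0, 16.5, 6.5]
opening: 0.172
```

Run:
```python
from h import *
arc([1.6,1.62,1.64,1.66,1.68])
im=read_camera("side")[:,:,::-1]
u,v=320,260
cv2.imwrite("pics/side15.png",cv2.resize(im[v-75:v+75,u-100:u+100],None,fx=3.9,fy=3.9,interpolation=cv2.INTER_CUBIC))
```

```text
q,r now [1.5901 0.1864] F [-10.   16.5   6.5] t 20.7 op 0.172
1.6 [ 0.0009 -0.0038  0.0013] [-0.3  0.1 -0.3]
1.62 [ 0.0009 -0.0043  0.0051] [-0.3  0.1 -0.3]
1.64 [ 0.0009 -0.0047  0.0089] [-0.3  0.1 -0.3]
1.66 [ 0.0009 -0.0051  0.0127] [-0.3  0.1 -0.3]
1.68 [ 0.0009 -0.0053  0.0165] [-0.3  0.1 -0.3]
```

View pics/side15.png

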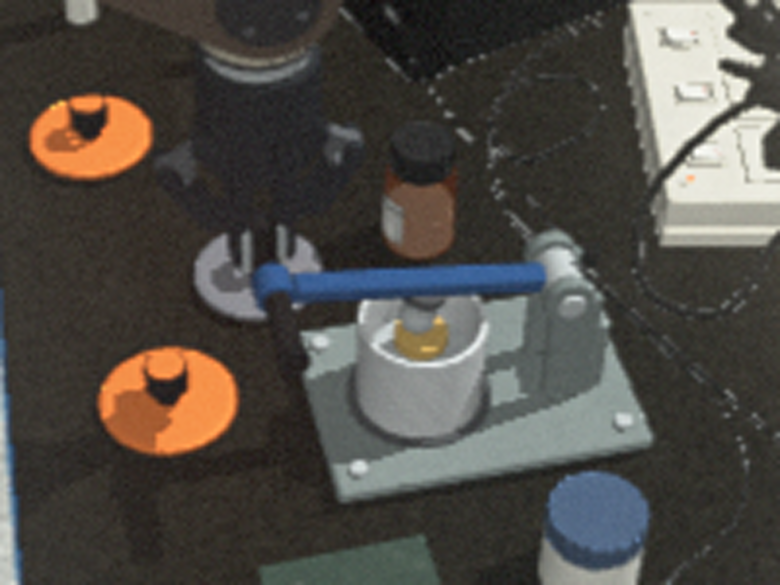

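Emit:
move_arm(plan=[[[0, 0, 0, 0.0005, -0.001, 0.003, 0.005], [0, 0, 0, 0.0005, -0.0015, 0.006, 0.005], [0, 0, 0, 0.0005, -0.002, 0.009, 0.005], [0, 0, 0, 0.0005, -0.002, 0.011, 0.005], [0, 0, 0, 0.0005, -0.002, 0.012, 0.005]]])

```text
time: 21.38
eef_pos: [0.4326, 0.0936, 0.0807]
tcp_rot: [0.692, 0.722, -0.002, -0.0]
contact_force: [1.1, 1.0, 7.0]
opening: 0.163
```

Run:
```python
from h import *
arc([1.7])
```

```text
q,r now [1.6548 0.1864] F [1.1 1.  7. ] t 21.375 op 0.163
1.7 [ 0.001  -0.0041  0.0082] [-0.2  0.2 -0.3]
```

Emit:
move_arm(plan=[[[0, 0, 0, 0, 0, 0.001, 0.005], [0, 0, 0, 0, -0.0003, 0.002, 0.005], [0, 0, 0, 0, -0.0004, 0.003, 0.005], [0, 0, 0, 0, -0.0005, 0.004, 0.005], [0, 0, 0, 0, -0.0005, 0.005, 0.005]]])

```text
time: 22.0
eef_pos: [0.4322, 0.0935, 0.0764]
tcp_rot: [0.692, 0.722, -0.002, -0.0]
contact_force: [-3.2, 14.9, 8.2]
opening: 0.168
```

Emit:
move_arm(plan=[[[0, 0, 0, 0, 0, 0.001, 0.005], [0, 0, 0, 0, 0, 0.002, 0.005], [0, 0, 0, 0, 0, 0.003, 0.005], [0, 0, 0, 0, 0, 0.004, 0.005], [0, 0, 0, 0, 0, 0.004, 0.005]]])

```text
time: 22.62
eef_pos: [0.4319, 0.0933, 0.0728]
tcp_rot: [0.692, 0.722, -0.003, -0.001]
contact_force: [2.4, -16.7, 5.3]
opening: 0.17
```

Emit:
move_arm(plan=[[[0, 0, 0, 0, 0, 0.001, 0.005], [0, 0, 0, 0, 0, 0.002, 0.005], [0, 0, 0, 0, 0, 0.003, 0.005], [0, 0, 0, 0, 0, 0.004, 0.005], [0, 0, 0, 0, 0, 0.004, 0.005]]])

```text
time: 23.25
eef_pos: [0.4317, 0.0933, 0.0691]
tcp_rot: [0.692, 0.722, -0.003, -0.001]
contact_force: [1.2, -16.3, 5.1]
opening: 0.172
```

Emit:
move_arm(plan=[[[0, 0, 0, 0, 0, 0.001, 0.005], [0, 0, 0, 0, 0, 0.002, 0.005], [0, 0, 0, 0, 0, 0.003, 0.005], [0, 0, 0, 0, 0, 0.003, 0.005], [0, 0, 0, 0, 0, 0.003, 0.005]]])

```text
time: 23.88
eef_pos: [0.4316, 0.0933, 0.0665]
tcp_rot: [0.692, 0.721, -0.003, -0.001]
contact_force: [2.8, -20.0, 5.5]
opening: 0.168
```

Run:
```python
from h import *
arc([1.75])
im=read_camera("side")[:,:,::-1]
u,v=330,260
cv2.imwrite("pics/side16.png",cv2.resize(im[v-50:v+50,u-65:u+65],None,fx=6,fy=6,interpolation=cv2.INTER_CUBIC))
```

```text
q,r now [1.731  0.1867] F [  2.8 -20.    5.5] t 23.875 op 0.168
1.75 [ 0.0012 -0.0033  0.0036] [-0.3  0.1 -0.3]
```

View pics/side16.png

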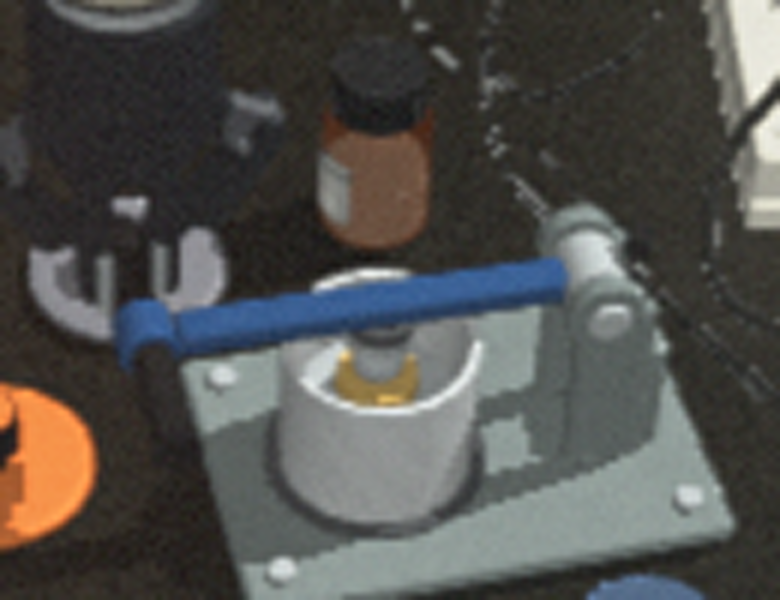

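Emit:
move_arm(plan=[[[0, 0, 0, -0.0007, 0, 0.001, 0.005], [0, 0, 0, -0.0007, 0, 0.002, 0.005], [0, 0, 0, -0.0007, 0, 0.003, 0.005], [0, 0, 0, -0.0007, 0, 0.003, 0.005], [0, 0, 0, -0.0007, 0, 0.003, 0.005]]])

```text
time: 24.55
eef_pos: [0.4315, 0.0934, 0.064]
tcp_rot: [0.693, 0.721, -0.002, -0.002]
contact_force: [-2.1, 6.5, 6.9]
opening: 0.17
```

Emit:
move_arm(plan=[[[0, 0, 0, 0, 0, 0.001, 0.005], [0, 0, 0, 0, 0, 0.002, 0.005], [0, 0, 0, 0, 0, 0.003, 0.005], [0, 0, 0, 0, 0, 0.003, 0.005], [0, 0, 0, 0, 0, 0.003, 0.005]]])

```text
time: 25.18
eef_pos: [0.4314, 0.0936, 0.0616]
tcp_rot: [0.693, 0.721, -0.002, -0.003]
contact_force: [-3.1, 15.1, 8.6]
opening: 0.164
```

Emit:
move_arm(plan=[[[0, 0, 0, 0.0004, 0, 0.001, 0.005], [0, 0, 0, 0.0004, 0, 0.002, 0.005], [0, 0, 0, 0.0004, 0, 0.003, 0.005], [0, 0, 0, 0.0004, 0, 0.003, 0.005], [0, 0, 0, 0.0004, 0, 0.003, 0.005]]])

```text
time: 25.8
eef_pos: [0.4314, 0.0937, 0.0606]
tcp_rot: [0.693, 0.721, -0.003, -0.003]
contact_force: [-7.4, 18.6, 16.9]
opening: 0.167
```

Emit:
move_arm(plan=[[[0, 0, 0, 0, 0, 0.001, 0.005], [0, 0, 0, 0, 0, 0.002, 0.005], [0, 0, 0, 0, 0, 0.003, 0.005], [0, 0, 0, 0, 0, 0.003, 0.005], [0, 0, 0, 0, 0, 0.003, 0.005]]])

```text
time: 26.42
eef_pos: [0.4312, 0.0937, 0.0603]
tcp_rot: [0.693, 0.721, -0.004, -0.004]
contact_force: [-9.6, 18.2, 20.5]
opening: 0.17
```

Firm stop: z has stalled at 0.0603 and the vertical force is up to 20 N. I'll push slightly more and hold.

Emit:
move_arm(plan=[[[0, 0, 0, 0.0008, -0.0005, 0.0036, 0.005], [0, 0, 0, 0.0008, -0.0005, 0.004, 0.005], [0, 0, 0, 0.0008, -0.0005, 0.0042, 0.005], [0, 0, 0, 0.0008, -0.0005, 0.0042, 0.005], [0, 0, 0, 0.0008, -0.0005, 0.0042, 0.005]]])

```text
time: 27.05
eef_pos: [0.4311, 0.0937, 0.0598]
tcp_rot: [0.692, 0.721, -0.006, -0.005]
contact_force: [-10.9, 16.2, 27.0]
opening: 0.17
```

Run:
```python
from h import *
arc([1.75])
print(get_state()["eef_pos"])
```

```text
q,r now [1.7669 0.1871] F [-10.9  16.2  27. ] t 27.05 op 0.17
1.75 [ 0.0008 -0.003  -0.0031] [-0.9  0.1 -0.3]
[0.43112088 0.09365236 0.05982601]
```

Emit:
move_arm(plan=[[[0, 0, 0, 0.0005, -0.0005, 0.0043, 0.005], [0, 0, 0, 0.0005, -0.0005, 0.0043, 0.005], [0, 0, 0, 0.0005, -0.0005, 0.0043, 0.005], [0, 0, 0, 0.0005, -0.0005, 0.0043, 0.005], [0, 0, 0, 0.0005, -0.0005, 0.0043, 0.005]]])

```text
time: 27.68
eef_pos: [0.431, 0.0933, 0.0597]
tcp_rot: [0.692, 0.722, -0.008, -0.005]
contact_force: [-10.2, -5.1, 27.1]
opening: 0.171
```

Run:
```python
from h import *
im=read_camera("side")[:,:,::-1]
arc([1.74,1.7,1.65,1.6,1.54])
u,v=330,260
cv2.imwrite("pics/side17.png",cv2.resize(im[v-50:v+50,u-65:u+65],None,fx=6,fy=6,interpolation=cv2.INTER_CUBIC))
```

```text
q,r now [1.7676 0.1872] F [-12.   16.9  28.5] t 27.725 op 0.17
1.74 [ 0.0009 -0.0029 -0.0051] [-1.   0.2 -0.3]
1.7 [ 0.0009 -0.0029 -0.0127] [-1.   0.2 -0.3]
1.65 [ 0.0009 -0.0024 -0.0222] [-1.   0.2 -0.3]
1.6 [ 0.0008 -0.0014 -0.0317] [-1.   0.2 -0.3]
1.54 [ 0.0008  0.0004 -0.0429] [-1.   0.2 -0.3]
```

View pics/side17.png

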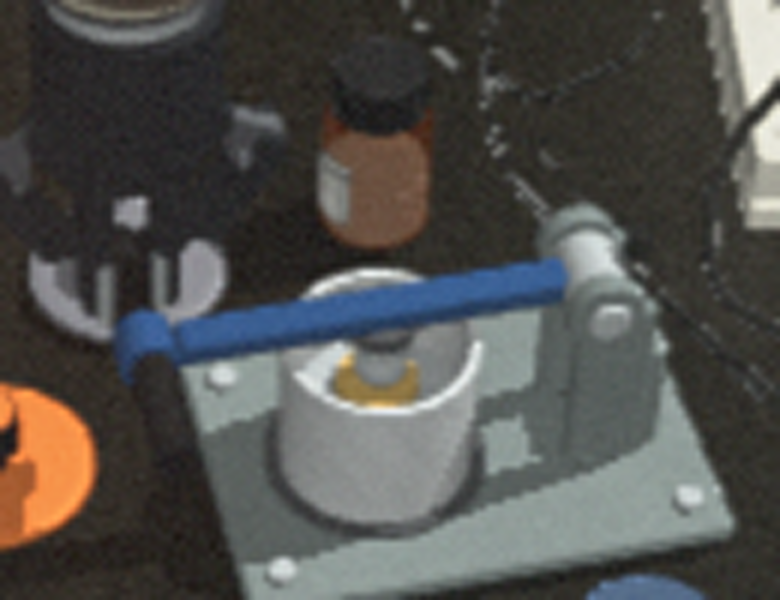

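Emit:
move_arm(plan=[[[0, 0, 0, 0, 0, -0.003, 0.005], [-0.5, 0, 0, 0, 0, -0.01, 0.005], [-1, 0, 0, 0, 0.0005, -0.02, 0.005], [-1, 0, 0, 0, 0.0015, -0.0315, 0.005], [-1, 0, 0, 0, 0.0034, -0.0425, 0.005]]])

```text
time: 28.35
eef_pos: [0.4361, 0.0935, 0.103]
tcp_rot: [0.692, 0.722, -0.001, 0.002]
contact_force: [7.9, -16.1, 1.0]
opening: 0.167
```

Run:
```python
from h import *
arc([1.47,1.4,1.33,1.26,1.19])
```

```text
q,r now [1.5339 0.1863] F [  7.9 -16.1   1. ] t 28.35 op 0.167
1.47 [ 0.0011 -0.0007 -0.0126] [ 0.1  0.2 -0.3]
1.4 [ 0.0011  0.0034 -0.0252] [ 0.1  0.2 -0.3]
1.33 [ 0.001   0.0084 -0.0376] [ 0.1  0.2 -0.3]
1.26 [ 0.001   0.0142 -0.0495] [ 0.1  0.2 -0.3]
1.19 [ 0.001   0.0208 -0.061 ] [ 0.1  0.2 -0.3]
```

Emit:
move_arm(plan=[[[0, 0, 0, 0, 0.0028, -0.0126, 0.005], [0, 0, 0, 0, 0.007, -0.0252, 0.005], [0, 0, 0, 0, 0.0115, -0.037, 0.005], [0, 0, 0, 0, 0.017, -0.049, 0.005], [0, 0, 0, 0, 0.023, -0.06, 0.005]]])

```text
time: 28.98
eef_pos: [0.4585, 0.0949, 0.1633]
tcp_rot: [0.692, 0.722, -0.001, 0.001]
contact_force: [-0.2, 12.4, 2.3]
opening: 0.166
```

Run:
```python
from h import *
arc([1.12,1.05,.98,.91,.84])
```

```text
q,r now [1.188  0.1881] F [-0.2 12.4  2.3] t 28.975 op 0.166
1.12 [ 0.0008  0.0055 -0.0118] [ 0.   0.2 -0.3]
1.05 [ 0.0008  0.0137 -0.0223] [ 0.   0.2 -0.3]
0.98 [ 0.0008  0.0226 -0.0322] [ 0.   0.2 -0.3]
0.91 [ 0.0008  0.0321 -0.0414] [ 0.   0.2 -0.3]
0.84 [ 0.0008  0.0423 -0.05  ] [ 0.   0.2 -0.3]
```

Emit:
move_arm(plan=[[[0, 0, 0, 0.0005, 0.007, -0.0113, 0.005], [0, 0, 0, 0.0005, 0.015, -0.022, 0.005], [0, 0, 0, 0.0005, 0.0235, -0.032, 0.005], [0, 0, 0, 0.0005, 0.0325, -0.0414, 0.005], [0, 0, 0, 0.0005, 0.0423, -0.05, 0.005]]])

```text
time: 29.6
eef_pos: [0.5, 0.097, 0.2148]
tcp_rot: [0.692, 0.722, -0.003, 0.0]
contact_force: [-3.3, -14.0, 8.1]
opening: 0.166
```

Run:
```python
from h import *
arc([.78,.71,.64,.57,.5])
```

```text
q,r now [0.8386 0.1916] F [ -3.3 -14.    8.1] t 29.6 op 0.166
0.78 [ 0.0007  0.0099 -0.0054] [-0.2  0.3 -0.3]
0.71 [ 0.0007  0.0211 -0.0126] [-0.2  0.3 -0.3]
0.64 [ 0.0007  0.0327 -0.0191] [-0.2  0.3 -0.3]
0.57 [ 0.0007  0.0448 -0.0247] [-0.2  0.3 -0.3]
0.5 [ 0.0008  0.0572 -0.0294] [-0.2  0.3 -0.3]
```

Emit:
move_arm(plan=[[[0, 0, 0, 0, 0.0095, -0.0065, 0.005], [0, 0, 0, 0, 0.0207, -0.0138, 0.005], [0, 0, 0, 0, 0.0323, -0.0203, 0.005], [0, 0, 0, 0, 0.0444, -0.026, 0.005], [0, 0, 0, 0, 0.0568, -0.0308, 0.005]]])

```text
time: 30.22
eef_pos: [0.5576, 0.1003, 0.2507]
tcp_rot: [0.692, 0.722, -0.002, 0.0]
contact_force: [-7.3, 9.3, 15.6]
opening: 0.166
```

Run:
```python
from h import *
arc([.44,.38,.32,.26,.2])
```

```text
q,r now [0.4869 0.1963] F [-7.3  9.3 15.6] t 30.225 op 0.166
0.44 [0.0002 0.0105 0.0034] [-0.1  0.2 -0.3]
0.38 [0.0002 0.0216 0.0007] [-0.1  0.2 -0.3]
0.32 [ 0.0002  0.0328 -0.0013] [-0.1  0.2 -0.3]
0.26 [ 0.0003  0.0441 -0.0027] [-0.1  0.2 -0.3]
0.2 [ 0.0003  0.0555 -0.0033] [-0.1  0.2 -0.3]
```

Run:
```python
from h import *
im=read_camera("side")[:,:,::-1]
print(get_state()["contact_force"])
u,v=350,220
cv2.imwrite("pics/side18.png",cv2.resize(im[v-50:v+50,u-65:u+65],None,fx=6,fy=6,interpolation=cv2.INTER_CUBIC))
```

```text
[-4.60573195  8.39022361 14.79759942]
```

View pics/side18.png

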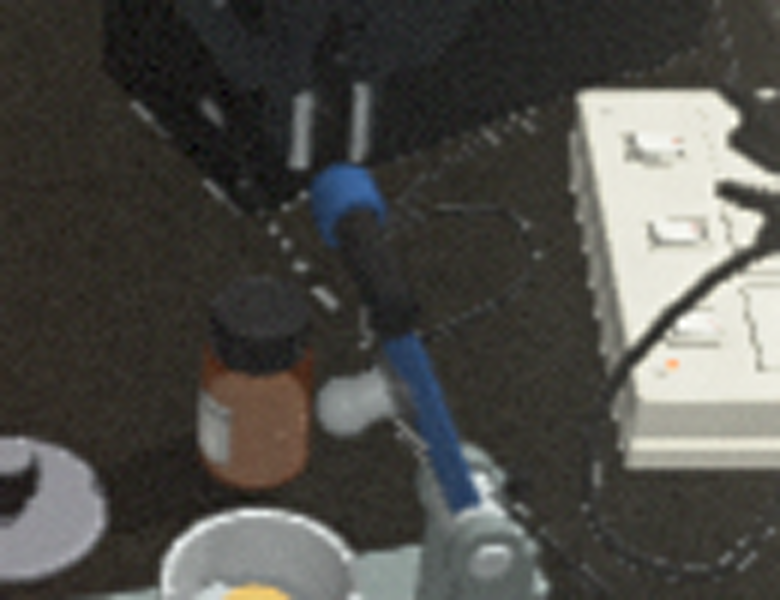

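Emit:
move_arm(plan=[[[0, 0, 0, 0, 0.0105, -0.0025, 0.005], [0, 0, 0, 0, 0.0216, -0.005, 0.005], [0, 0, 0, 0, 0.0328, -0.007, 0.005], [0, 0, 0, 0, 0.0441, -0.0085, 0.005], [0, 0, 0, 0, 0.0555, -0.009, 0.005]]])

```text
time: 30.9
eef_pos: [0.6184, 0.1033, 0.265]
tcp_rot: [0.692, 0.722, 0.003, 0.005]
contact_force: [5.2, -16.0, 10.0]
opening: 0.153
```

Run:
```python
from h import *
arc([.15,.1,.05,0,-.02])
```

```text
q,r now [0.1718 0.2011] F [  5.2 -16.   10. ] t 30.9 op 0.153
0.15 [0.     0.004  0.0112] [ 0.6  0.1 -0.3]
0.1 [0.0001 0.0135 0.0117] [ 0.6  0.1 -0.3]
0.05 [0.0001 0.0229 0.0128] [ 0.6  0.1 -0.3]
0 [0.0002 0.0323 0.0143] [ 0.6  0.1 -0.3]
-0.02 [0.0002 0.036  0.015 ] [ 0.6  0.1 -0.3]
```

The bar is creeping towards the fingertips: the opening is shrinking and the tool is riding up. I'll reseat by lightening the grip and moving down.

Emit:
move_arm(plan=[[[0, 0, 0, 0, 0, 0.003, 0.005], [0, 0, 0, 0, 0, 0.006, 0.005], [0, 0, 0, 0, 0, 0.009, 0.005], [0, 0, 0, 0, 0, 0.012, 0.005], [0, 0, 0, 0, 0, 0.014, 0.005]]], force=25)

```text
time: 31.52
eef_pos: [0.6267, 0.1041, 0.2654]
tcp_rot: [0.692, 0.722, 0.014, 0.014]
contact_force: [1.9, 13.1, 33.1]
opening: 0.156
```

Run:
```python
from h import *
im=read_camera("side")[:,:,::-1]
arc([.1,.05,0])
u,v=370,200
cv2.imwrite("pics/side19.png",cv2.resize(im[v-50:v+50,u-65:u+65],None,fx=6,fy=6,interpolation=cv2.INTER_CUBIC))
```

```text
q,r now [0.1298 0.2017] F [ 3.   3.8 26.2] t 31.575 op 0.158
0.1 [-0.0002  0.0047  0.0122] [ 2.3  0.1 -0.3]
0.05 [-0.0002  0.0141  0.0135] [ 2.3  0.1 -0.3]
0 [-0.0001  0.0234  0.0153] [ 2.3  0.1 -0.3]
```

View pics/side19.png

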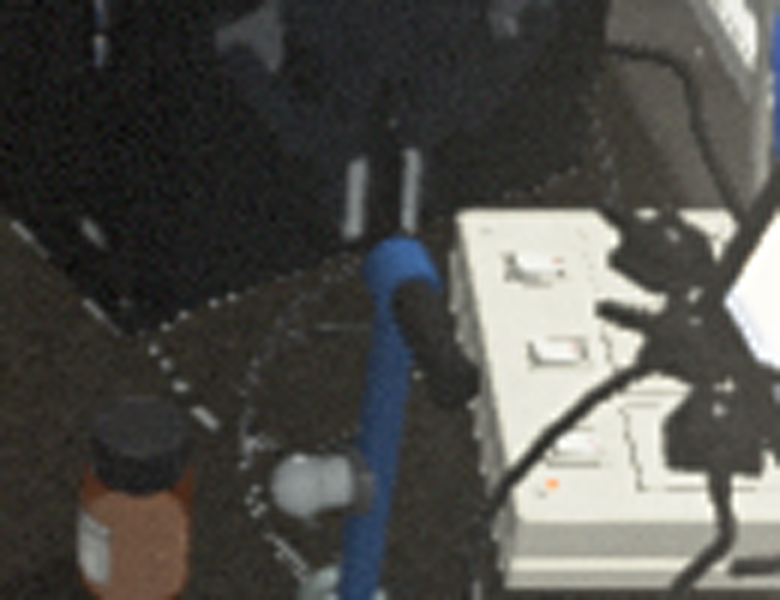

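Emit:
move_arm(plan=[[[0, 0, 0, 0, 0.003, 0.004, 0.005], [0, 0, 0, 0, 0.006, 0.0045, 0.005], [0, 0, 0, 0, 0.009, 0.005, 0.005], [0, 0, 0, 0, 0.012, 0.005, 0.005], [0, 0, 0, 0, 0.014, 0.0055, 0.005]]])

```text
time: 32.2
eef_pos: [0.6478, 0.1057, 0.2712]
tcp_rot: [0.692, 0.721, 0.023, 0.021]
contact_force: [3.7, 1.0, 22.4]
opening: 0.061
```

Run:
```python
from h import *
im=read_camera("side")[:,:,::-1]
arc([.05,0]);print(get_state()["eef_pos"])
u,v=370,200
cv2.imwrite("pics/side20.png",cv2.resize(im[v-50:v+50,u-65:u+65],None,fx=6,fy=6,interpolation=cv2.INTER_CUBIC))
```

```text
q,r now [0.0299 0.2094] F [ 3.3 -0.  21.5] t 32.25 op 0.059
0.05 [-0.0011 -0.0077  0.0183] [ 3.6 -0.  -0.4]
0 [-0.0011  0.0015  0.0203] [ 3.6 -0.  -0.4]
[0.64797154 0.10572836 0.27122566]
```

View pics/side20.png

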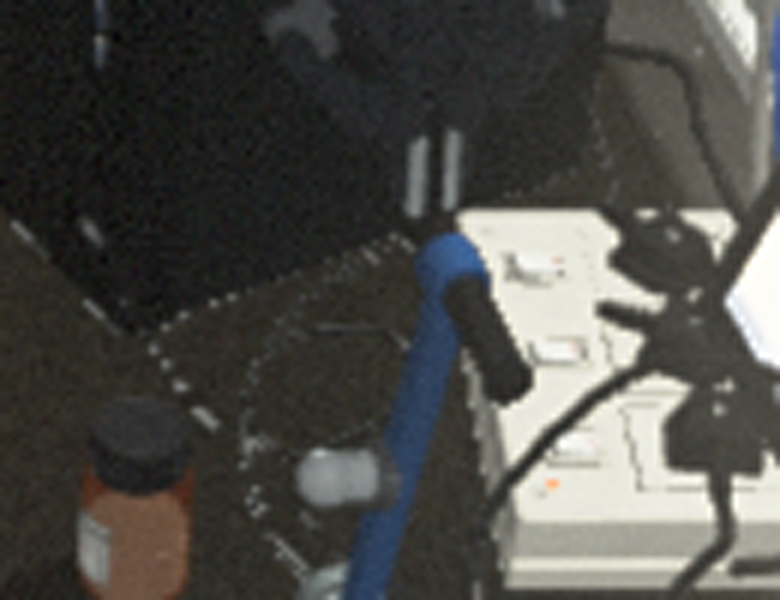

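Emit:
move_arm(plan=[[[0, 0, 0, 0, 0.002, 0.004, 0.005], [0, 0, 0, 0, 0.004, 0.0045, 0.005], [0, 0, 0, 0, 0.006, 0.005, 0.005], [0, 0, 0, 0, 0.008, 0.005, 0.005], [0, 0, 0, 0, 0.01, 0.005, 0.005]]])

```text
time: 32.88
eef_pos: [0.6557, 0.1068, 0.27]
tcp_rot: [0.692, 0.721, 0.021, 0.019]
contact_force: [-13.7, -2.3, 15.8]
opening: 0.064
```

Run:
```python
from h import *
im=read_camera("side")[:,:,::-1]
arc([.05,0]);print(get_state()["eef_pos"])
u,v=370,200
cv2.imwrite("pics/side21.png",cv2.resize(im[v-50:v+50,u-65:u+65],None,fx=6,fy=6,interpolation=cv2.INTER_CUBIC))
```

```text
q,r now [-0.0071  0.2094] F [-13.3  -1.7  16.4] t 32.925 op 0.057
0.05 [-0.002  -0.0151  0.0166] [ 3.2 -0.1 -0.4]
0 [-0.0019 -0.0058  0.0186] [ 3.2 -0.1 -0.4]
[0.65555884 0.10684827 0.2699511 ]
```

View pics/side21.png

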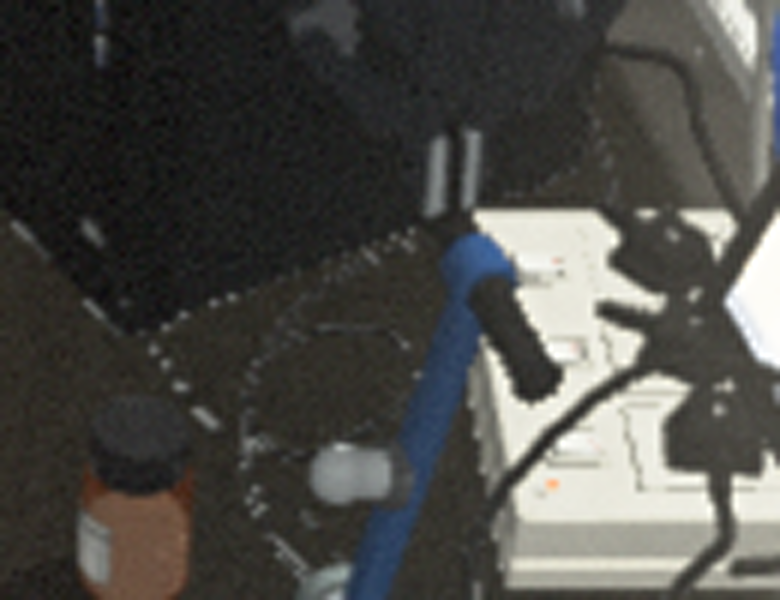

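The lever is against its home stop: the junction is at (384.6,193) as at the start, with the bar pushing back 13 N. Lifting straight off.

Emit:
move_arm(plan=[[[0, 0, 0, 0, 0, -0.002, 0.005], [0, 0, 0, 0, 0, -0.006, 0.005], [0, 0, 0, 0, 0, -0.015, 0.005], [0, 0, 0, 0, 0, -0.03, 0.005], [0, 0, 0, 0, 0, -0.05, 0.005]]])

```text
time: 33.55
eef_pos: [0.6527, 0.1067, 0.3207]
tcp_rot: [0.692, 0.721, 0.02, 0.018]
contact_force: [0.0, -0.2, 0.6]
opening: 0.063
```

Run:
```python
from h import *
im=read_camera("side")[:,:,::-1]
print(get_state()["contact_force"],get_state()["eef_pos"])
cv2.imwrite("pics/side22.png",cv2.resize(im[140:340,190:440],None,fx=3,fy=3,interpolation=cv2.INTER_CUBIC))
a=cv2.imread("pics/side0.png")
A=cv2.resize(a[250:300,298:358],None,fx=6,fy=6);B=cv2.resize(im[250:300,298:358],None,fx=6,fy=6)
cv2.imwrite("pics/side22b.png",np.hstack([A,B]))
```

```text
[0.46245793 0.26389068 2.90432088] [0.65403004 0.10666881 0.3253473 ]
```

View pics/side22.png

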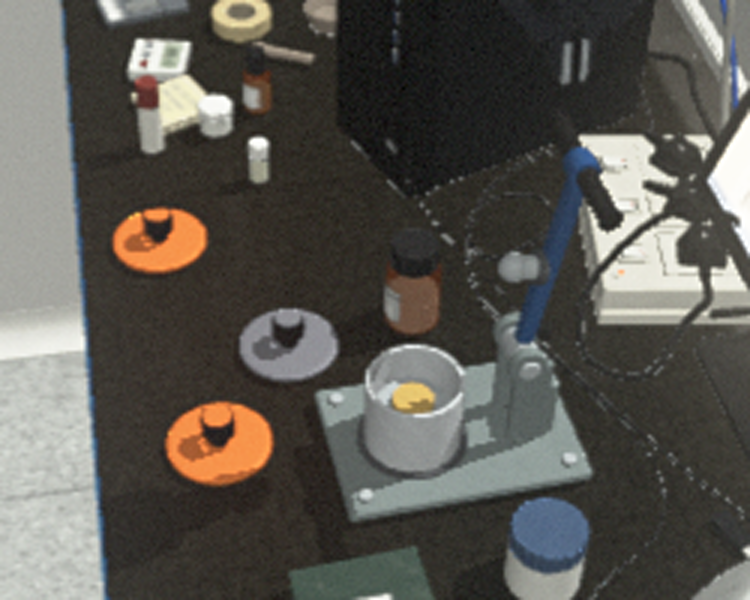

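View pics/side22b.png

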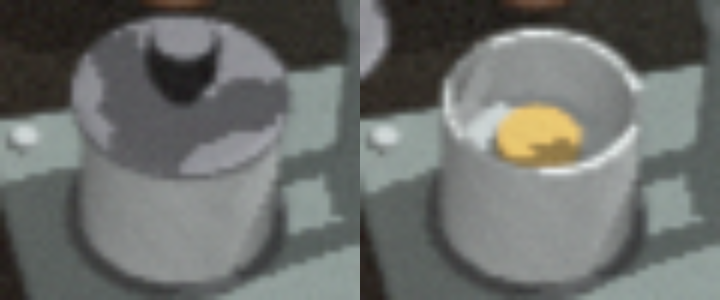

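Emit:
move_arm(plan=[[[0, 0, 0, 0, 0, -0.03, 0.02], [0, 0, 0, 0.02, -0.02, -0.05, 0.02], [0, 0, 0, 0.05, -0.05, -0.06, 0.02], [0, 0, 0, 0.09, -0.08, -0.06, 0.02], [0, 0, 0, 0.13, -0.11, -0.06, 0.02]]])

```text
time: 34.22
eef_pos: [0.5346, 0.2328, 0.3802]
tcp_rot: [0.693, 0.721, 0.024, 0.021]
contact_force: [-0.5, 1.1, 0.7]
opening: 0.23
```

Run:
```python
from h import *
im=read_camera("side")[:,:,::-1].copy();t=read_camera("top")[:,:,::-1].copy()
cv2.imwrite("pics/top23.png",cv2.resize(t[130:330,170:450],None,fx=2.8,fy=2.8,interpolation=cv2.INTER_CUBIC))
cv2.imwrite("pics/side23f.png",im)
def brass(i):
    c=cv2.cvtColor(i[255:300,305:355],cv2.COLOR_BGR2HSV);m=(c[...,0]>15)&(c[...,0]<32)&(c[...,1]>90)&(c[...,2]>60)
    y,x=np.nonzero(m);return len(x),x.mean()+305,y.mean()+255,y.min()+255,y.max()+255,x.min()+305,x.max()+305
print("after",brass(im))
b=cv2.imread("pics/side12.png");b=cv2.resize(b,(250,200),interpolation=cv2.INTER_AREA);f=np.zeros_like(im);f[140:340,190:440]=b;print("before",brass(f))
print([ (z,proj("side",[.5313,.0613,z])[0].round(1).tolist()) for z in (.05,.055,.06,.065,.07)])
for q in("lid_knob","lever_bar"): print(q,[(np.round(d["centre"],1).tolist(),round(d["p"],2)) for d in pinpoint("side",q)[:3]],[(np.round(d["centre"],1).tolist(),round(d["p"],2)) for d in pinpoint("top",q)[:3]])
print(get_state()["contact_force"],get_state()["time"])
```

```text
after (113, np.float64(327.3185840707965), np.float64(272.4513274336283), np.int64(268), np.int64(277), np.int64(321), np.int64(334))
before (137, np.float64(327.54744525547443), np.float64(270.48175182481754), np.int64(265), np.int64(276), np.int64(321), np.int64(334))
[(0.05, [326.9, 276.4]), (0.055, [327.0, 275.0]), (0.06, [327.1, 273.7]), (0.065, [327.2, 272.4]), (0.07, [327.2, 271.1])]
lid_knob [([238.9, 211.5], 0.92), ([290.0, 249.4], 0.76), ([266.1, 282.5], 0.68)] [([264.9, 277.9], 0.83), ([310.0, 312.5], 0.79)]
lever_bar [([383.2, 198.4], 0.67)] [([327.4, 161.1], 0.57)]
[ 0.11537008 -0.50631764  0.38081387] 34.525
```

View pics/top23.png

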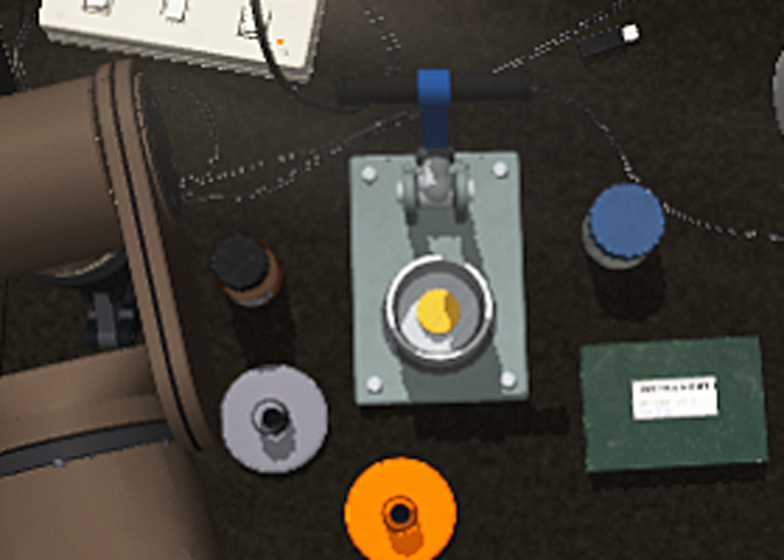

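The top view shows the lid flat at (273,418), the die centred with its plunger low in the well, and the lever back up. The bottle, jar and book haven't moved. Handing in.

```bash
python3 -c "
from plant import *
print(ticket.sign_off()); print(get_state()['time'])"
```

```text
the job is handed in; nothing more can be done
None
the job is handed in; nothing more can be done
```

I handed the job in at about 34.5 s of the 72 s allowed; sign-off gives no verdict.

**What I did**
- **Lid:** I lifted it by the knob and set it flat, knob up, on the bare worktop to the front-left of the press, about 0.16 m from the well.
- **Pressing:** I swung the lever down to a firm stop at about 1.77 rad and held it there at 20 to 28 N for a little over a second.
- **Return:** I led the lever back to its home stop and withdrew the arm.

**Last checks**
- **Lid and objects:** The top view shows the lid flat, and the bottle, jar and book look where they were.
- **Lever:** The bar is back within about 1 pixel of where it was before the swing.
- **Plunger:** The brass head went down about 3 pixels, roughly 10 mm. This is a coarse image measurement, so the hard stop is the better evidence that it is fully home.
- **Contact:** The wrist force was near zero at the end.

**What failed or disagreed**
- **Fingertip height:** The cameras put the fingertips about 27 mm higher than the reported TCP. My first two attempts on the knob missed without touching it; I corrected for this afterwards.
- **Bar slipping:** From about 0.5 rad to home the bar crept towards the fingertips. An attempt to reseat it failed, so the last 0.1 rad or so was led with the fingertips pressing on top of the bar. I could not measure the lever's speed directly there. The pictures showed it moving with the tool, with no visible jump.

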